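# Stop the filling turntable, tip the scoops through the funnel, reset

## Robot

A 6-joint arm with a two-finger parallel gripper is mounted at the origin on the work surface. World frame = base frame: x ahead of the robot, y to its left, z up, the work surface at z = 0. Lengths are in m, angles in degrees, forces in N, time in s.
With the tool pointing down it reaches from about 0.3 to 0.75 m from the base axis. Payload 8.5 kg.
Tool frame: the origin (TCP) lies midway between the tips of the shut fingers; the grasp point (between the pads) lies 19 mm behind it (env.grasp_offset is the distance from the TCP to the grasp point, in m); z points along the fingers, y is the line along which they close (so a half turn about z gives the same grasp; the last joint's range is limited). The gripper opens to 85 mm and grips with 20 to 120 N. Pads are 22 mm wide; open, the fingers measure 114 mm over their backs; the gripper's body (76 mm by 85 mm) begins 54 mm behind the grasp point. The pads swing forward as they close: fully open they stand 13 mm farther back than shut.
Start: joints at [61.404, 21.807, 74.336, -0, 83.858, -12.336], TCP at [0.154, 0.528, 0.202] pointing down, gripper open.
Joint ranges: [-178.18, 178.18], [-50.72, 133.34], [12.68, 142.11], [-81.47, 261.47], [9.98, 163.14], [-165.26, 165.26]. Speed limits (degrees/s): [136.94, 136.94, 180, 180, 180, 180].

## Interface

Orientations are given as a 3x3 rotation matrix whose columns are the frame's x, y, z axes.
In Python, from rig import env gives the robot as it stands.
- The arm moves only by the tool servo_tool, never from a script. Its argument "deltas" is text: rows parted by semicolons, each of 7 numbers parted by spaces: the opening, from 0 (shut) to 1 (fully open), then the shift along the tool's x, y, z in mm, then the turn, a rotation vector about the tool's x, y, z in rad. A call has 1 to 8 rows; each row shifts and turns the commanded pose from where the row before left it, along the tool's axes as they then stand; what a row does not reach is not made up. A row lasts 1/12 s, in which the tool goes at most 41.7 mm and 7.16 degrees, less where a joint would pass 70% of its speed; a pose out of reach is approached as far as the arm can. A call is refused whole if a number of a shift passes 41.7 or a number of a turn 0.125, either way. A call with a gripper value outside its range is refused whole. The fingers move at their own pace and stop on an object; "newtons" is the grip in N (left out, the last holds). Time passes only in rows, so rows that do not move let the fingers close. It gives the time, the measured TCP pose, the force, the opening and the grip force at its end, in the units of the state.
- env.observe(): the state, without advancing time (a new reading comes with each control period).
- env.get_image(name): name is "side" or "top" or "wrist"; returns a dict with "img" (480x640x3 uint8, red, green, blue), "depth" (480x640 float32, m along the optical axis (not along the pixel's ray), 0 where there is no reading), "camera_matrix" (3x3 intrinsics, pixels), "D" ([k1, k2, p1, p2, k3] as OpenCV has them; the pictures are not rectified), "world_to_cam" (4x4, takes a point from world to camera coordinates). Camera axes: x right, y down, z forward; pixel columns grow to the right and rows downward; lengths in m; the calibration is good to about 2 mm. A picture is of the moment at which its call begins.
- env.close_job(): hands the job in; it is judged then, once.
Trained networks look in a picture, given as the dict that the camera call returned (one of the last four; its "shot" number tells which), for a name from the list of things; names that differ only in an ending like _2 or _b are one class to them, and where a whole thing is asked for, a point or a joint stands for the part that bears it (a point fixed in the world has none). Each returns a list of dicts, best first, with "conf" (0 to 1); they miss things now and then, are a little off and sometimes report something else, mostly with a low value. They report only what shows in the picture. A call takes as long as a camera call. They do not tell look-alikes from the thing itself.
- env.spot_in(name, picture): "bbox" ([centre column, centre row, width, height] in pixels, round what is visible of it).
- env.spot_point(name, picture): "uv" ([column, row] in pixels: a listed point, or the origin of a listed thing).
The state is a dict: "time_s": time; "q": joint angles; "qvel": joint speeds; "joint_efforts": joint torques, N m; "position": TCP position; "tool_rot": TCP orientation; "ft_force": force on the tool from outside, world axes, zero at the start; "wrist_torque": the same for the moment, N m; "grip_width": finger opening in m; "gripper_force": force on a finger pad.
Only numpy, scipy, OpenCV 4.12 (cv2) and the standard library are available. Lean on these libraries where they do the work, as an engineer would, in place of code of your own. Each camera call takes 0.05 s, during which the arm holds its last target. There are 200 camera calls.

## Task

Press the red mushroom stop of the turntable fully down so that it latches and take your hand off it; while it stays latched, tip the coupling nuts out of every scoop that holds any through the wide funnel into the jar below it, and set all the scoops back upright on the wooden board. Only then twist the mushroom head clockwise so that it pops up again, and let go. Leave the other things on the table where they are, and do not miss a nut.

Things in the scene. Friction and masses are not known exactly. Their poses are not given: they have to be found in the camera images.
- stop_top (a point): centre of the flat top of the round red mushroom head of the emergency stop; head 50 mm across, 24 mm thick, this top 108 mm above the table when up. Stop: press straight down to the end (13 mm, about 5 N) and keep it down half a second while the head twists itself and latches. Origin turns with the head
- stop_press (a joint): how far the mushroom head is pressed down, m: 0 up (running), about 0.008 latched down, 0.013 hard stop
- stop_turn (a joint): turn of the mushroom head, rad, growing clockwise seen from above: about -0.05 up, about -0.8 when latched, 0.3 hard stop. Reset: grip the latched head across its diameter from above, turn it clockwise about 0.95 rad (at least 0.8, at most 1.1), then open: it pops up by itself
- stopbox: fixed yellow stop station, 90 x 90 mm and 60 mm high, with the mushroom head on its top; origin under its centre, on the table
- turntable: fixed round turntable, 280 mm across, deck 30 mm high, carrying four fixed open glass jam jars (84 mm across, 115 mm tall, rims 145 mm above the table) in a ring of 85 mm radius; the funnel stands in the jar at its +x side; origin under its centre, on the table
- funnel_rim (a point): centre of the mouth of the wide steel funnel fixed in one jar; rim 150 mm across outside (144 inside), 199 mm above the table; cone narrows over 50 mm of height to a spout 55 mm across inside
- jar_floor (a point): centre of the inner floor of the jar below the funnel, 35 mm above the table; the jar is 77 mm across inside, 110 mm deep; the spout ends 98 mm above this floor
- board: fixed wooden board, 220 mm (its x) by 300 mm (its y) and 12 mm thick, on which the scoops stand side by side along its y; origin under its centre, on the table
- scoop1: loose sheet-metal scoop with 0 to 2 nuts: pan 130 mm long (x -70, the open lip, to +60 mm, the back wall), 66 wide, floor 3, side walls 30 high; nuts slide out over the lip (-x) when it is tipped down 50 to 70 degrees. Origin on the underside, z up. Grip: wooden bar above the pan along x (-30 to +48 mm), 14 thick (y), z 62 to 88 mm; pinch it from above across y at x 0, z 75
- scoop2: loose sheet-metal scoop with 0 to 2 nuts: pan 130 mm long (x -70, the open lip, to +60 mm, the back wall), 66 wide, floor 3, side walls 30 high; nuts slide out over the lip (-x) when it is tipped down 50 to 70 degrees. Origin on the underside, z up. Grip: wooden bar above the pan along x (-30 to +48 mm), 14 thick (y), z 62 to 88 mm; pinch it from above across y at x 0, z 75
- scoop3: loose sheet-metal scoop with 0 to 2 nuts: pan 130 mm long (x -70, the open lip, to +60 mm, the back wall), 66 wide, floor 3, side walls 30 high; nuts slide out over the lip (-x) when it is tipped down 50 to 70 degrees. Origin on the underside, z up. Grip: wooden bar above the pan along x (-30 to +48 mm), 14 thick (y), z 62 to 88 mm; pinch it from above across y at x 0, z 75
- nut1: hexagonal steel coupling nut, 20 mm across flats (collides as a 20 mm square bar), 30 mm long along its x, 0.07 kg; origin at its centre; starts in a scoop (may be absent)
- nut2: hexagonal steel coupling nut, 20 mm across flats (collides as a 20 mm square bar), 30 mm long along its x, 0.07 kg; origin at its centre; starts in a scoop (may be absent)
- nut3: hexagonal steel coupling nut, 20 mm across flats (collides as a 20 mm square bar), 30 mm long along its x, 0.07 kg; origin at its centre; starts in a scoop (may be absent)
- nut4: hexagonal steel coupling nut, 20 mm across flats (collides as a 20 mm square bar), 30 mm long along its x, 0.07 kg; origin at its centre; starts in a scoop (may be absent)
- nut5: hexagonal steel coupling nut, 20 mm across flats (collides as a 20 mm square bar), 30 mm long along its x, 0.07 kg; origin at its centre; starts in a scoop (may be absent)
- nut6: hexagonal steel coupling nut, 20 mm across flats (collides as a 20 mm square bar), 30 mm long along its x, 0.07 kg; origin at its centre; starts in a scoop (may be absent)
- nipple_tin: bystander: closed chrome tin of grease nipples, 83 mm across, 52 mm high, on the table; leave it alone
- trimmer_handle: bystander: black plastic hedge trimmer handle, 200 mm long, lying flat; leave it alone
- coupling_nut: bystander: big dark hexagonal coupling nut, 90 mm long, 46 mm across flats, lying; leave it alone
- reflector: bystander: round orange safety reflector, 84 mm across, 14 mm high, lying; leave it alone
- padlock: bystander: silver padlock, 55 mm wide, lying flat; leave it alone
There are look-alikes about, which are no part of the job. Leave any turquoise look-alike of the scoop2 alone.

How it is judged (in metres and radians):
On the way, in this order (a step that is already met when the one before it is completed fails the run):
1. the stop is pressed, latched down and the hand is off it (value of joint stop_press above 0.006 m and contact force between the fingers and stopbox below 0.3 N), for 0.3 s.
2. with the stop still latched, every nut is in the jar below the funnel and every scoop stands on the board (value of joint stop_press above 0.006 m and horizontal distance between each of nut1, nut2, nut3, nut4, nut5, nut6 and jar_floor below 0.039 m and z of nut1 in the frame of jar_floor between 0 and 0.095 m and z of nut2 in the frame of jar_floor between 0 and 0.095 m and z of nut3 in the frame of jar_floor between 0 and 0.095 m and z of nut4 in the frame of jar_floor between 0 and 0.095 m and z of nut5 in the frame of jar_floor between 0 and 0.095 m and z of nut6 in the frame of jar_floor between 0 and 0.095 m and x of scoop1 in the frame of board between -0.11 and 0.11 m and y of scoop1 in the frame of board between -0.15 and 0.15 m and z of scoop1 in the frame of board between 0.006 and 0.018 m and angle between each of scoop1, scoop2, scoop3's own z axis and vertical below 0.12 rad and x of scoop2 in the frame of board between -0.11 and 0.11 m and y of scoop2 in the frame of board between -0.15 and 0.15 m and z of scoop2 in the frame of board between 0.006 and 0.018 m and x of scoop3 in the frame of board between -0.11 and 0.11 m and y of scoop3 in the frame of board between -0.15 and 0.15 m and z of scoop3 in the frame of board between 0.006 and 0.018 m), for 0.3 s.
3. the mushroom head has been twisted free and has popped up (value of joint stop_press below 0.002 m), for 0.3 s.
At the end, for the whole second after the job is handed in: the mushroom head is up (within 2 mm), every nut that was there lies inside the jar below the funnel (under the spout, at most 95 mm above the jar's floor), all three scoops stand upright (within 7 degrees) at rest on the board with their middles over it (value of joint stop_press below 0.002 m and horizontal distance between each of nut1, nut2, nut3, nut4, nut5, nut6 and jar_floor below 0.039 m and z of nut1 in the frame of jar_floor between 0 and 0.095 m and z of nut2 in the frame of jar_floor between 0 and 0.095 m and z of nut3 in the frame of jar_floor between 0 and 0.095 m and z of nut4 in the frame of jar_floor between 0 and 0.095 m and z of nut5 in the frame of jar_floor between 0 and 0.095 m and z of nut6 in the frame of jar_floor between 0 and 0.095 m and x of scoop1 in the frame of board between -0.11 and 0.11 m and y of scoop1 in the frame of board between -0.15 and 0.15 m and z of scoop1 in the frame of board between 0.006 and 0.018 m and angle between each of scoop1, scoop2, scoop3's own z axis and vertical below 0.12 rad and x of scoop2 in the frame of board between -0.11 and 0.11 m and y of scoop2 in the frame of board between -0.15 and 0.15 m and z of scoop2 in the frame of board between 0.006 and 0.018 m and x of scoop3 in the frame of board between -0.11 and 0.11 m and y of scoop3 in the frame of board between -0.15 and 0.15 m and z of scoop3 in the frame of board between 0.006 and 0.018 m and linear speed of each of scoop1, scoop2, scoop3 below 0.02 m/s and linear speed of each of nut1, nut2, nut3, nut4, nut5, nut6 below 0.05 m/s); the robot touches nothing.
It fails at once if a bystander is moved more than 40 mm (distance of any of nipple_tin, trimmer_handle, coupling_nut, reflector, padlock from where it was at the start of the episode above 0.04 m).
It fails at once if a nut is in the funnel while the stop is not latched down (value of joint stop_press below 0.003 m and ((horizontal distance between nut1 and funnel_rim below 0.07 m and z of nut1 in the frame of funnel_rim between -0.05 and -0.005 m) or (horizontal distance between nut2 and funnel_rim below 0.07 m and z of nut2 in the frame of funnel_rim between -0.05 and -0.005 m) or (horizontal distance between nut3 and funnel_rim below 0.07 m and z of nut3 in the frame of funnel_rim between -0.05 and -0.005 m) or (horizontal distance between nut4 and funnel_rim below 0.07 m and z of nut4 in the frame of funnel_rim between -0.05 and -0.005 m) or (horizontal distance between nut5 and funnel_rim below 0.07 m and z of nut5 in the frame of funnel_rim between -0.05 and -0.005 m) or (horizontal distance between nut6 and funnel_rim below 0.07 m and z of nut6 in the frame of funnel_rim between -0.05 and -0.005 m))).
Of nut1, nut2, nut3, nut4, nut5, nut6 only 3 to 5 are there at a start; the rules pass over those that are not, and their reading is None.
At some moment in a run one of scoop1, scoop2, scoop3 may be knocked a few centimetres aside while the robot is not near it.
It also fails if it takes over 210 s, if anything falls off the work surface, if the arm or the gripper's body presses on something with over 40 N, if the wrist force passes 120 N, or if a joint passes its speed limit or range.

## Working session

There is one attempt and no reset: what is moved stays moved. The work goes in short steps, Python scripts to look and compute and a tool call to move; the robot and the scene stay as the last step left them, time stands still between calls to the robot, and variables do not carry over. Pictures are saved under pics/ and viewed, at most 14 in all, crops included, and the job is handed in when it is done.

Besides the shell and the picture viewer there is one more tool, called after "Emit:" by a JSON object that holds its "fn" and its "kwargs". servo_tool: Moves the arm, as the interface text tells. Its arguments: {"type":"object","properties":{"deltas":{"type":"string"},"newtons":{"type":"number"}},"required":["deltas"]}

```bash
ls; mkdir -p pics; cat > h.py <<'E'
import numpy as np, cv2
from rig import env
def px2w(p,uv,z=None,depth=None):
    K=np.array(p["camera_matrix"]);D=np.array(p["D"],float);T=np.linalg.inv(np.array(p["world_to_cam"]))
    n=cv2.undistortPoints(np.array([[uv]],float),K,D)[0,0]
    r=T[:3,:3]@np.array([n[0],n[1],1.]);o=T[:3,3]
    if depth is not None: return o+r*depth
    return o+r*(z-o[2])/r[2]
def ray(p,uv):
    a=px2w(p,uv,depth=0.);b=px2w(p,uv,depth=1.);return a,(b-a)/np.linalg.norm(b-a)
def tri(obs):
    A=np.zeros((3,3));b=np.zeros(3)
    for p,uv in obs:
        o,d=ray(p,uv);M=np.eye(3)-np.outer(d,d);A+=M;b+=M@o
    return np.linalg.solve(A,b)
def dmed(p,uv,r=2):
    u,v=int(round(uv[0])),int(round(uv[1]));d=p["depth"][max(0,v-r):v+r+1,max(0,u-r):u+r+1];d=d[d>0]
    return np.median(d) if d.size else None
def cloud(p):
    d=p["depth"];v,u=np.nonzero(d>0)
    n=cv2.undistortPoints(np.stack([u,v],1).astype(float)[:,None],np.array(p["camera_matrix"]),np.array(p["D"],float))[:,0]
    z=d[v,u];T=np.linalg.inv(np.array(p["world_to_cam"]))
    return (np.c_[n*z[:,None],z]@T[:3,:3].T+T[:3,3]),u,v
def w2px(p,X):
    W=np.array(p["world_to_cam"]);r=cv2.Rodrigues(W[:3,:3])[0]
    return cv2.projectPoints(np.array(X,float).reshape(-1,1,3),r,W[:3,3],np.array(p["camera_matrix"]),np.array(p["D"],float))[0][:,0]
def save(p,n): cv2.imwrite("pics/"+n,p["img"][:,:,::-1])
E
python3 - <<'E'
from h import *
np.set_printoptions(precision=3,suppress=True)
for c in ["top","side","wrist"]:
    p=env.get_image(c); save(p,c+"0.png")
    print(c,np.linalg.inv(p["world_to_cam"])[:3,3])
    for n in ["stop_top","funnel_rim","turntable","board","scoop1","scoop2","scoop3","nut1","jar_floor"]:
        for f in env.spot_point(n,p)[:5]:
            d=dmed(p,f["uv"]); 
            print(n,round(f["conf"],2),np.round(f["uv"]),px2w(p,f["uv"],depth=d) if d else None)
s=env.observe();print(s["time_s"],s["position"],s["tool_rot"],s["grip_width"])
E
```

```text
pics
top [0.315 0.033 1.058]
stop_top 0.77 [489. 219.] [ 0.534 -0.387  0.108]
stop_top 0.57 [429. 316.] [ 0.339 -0.233  0.052]
funnel_rim 0.75 [353. 252.] [ 0.508 -0.083  0.037]
funnel_rim 0.55 [144. 279.] [0.501 0.412 0.032]
funnel_rim 0.52 [345. 236.] [ 0.518 -0.057  0.168]
turntable 0.72 [425. 317.] [ 0.337 -0.223  0.052]
turntable 0.56 [348. 236.] [ 0.518 -0.062  0.168]
board 0.56 [191. 278.] [0.492 0.308 0.014]
board 0.52 [144. 284.] [0.482 0.398 0.077]
board 0.51 [188. 271.] [0.512 0.315 0.016]
scoop1 0.94 [148. 285.] [0.489 0.41  0.017]
scoop1 0.89 [190. 271.] [0.509 0.311 0.016]
scoop1 0.88 [232. 272.] [0.497 0.209 0.015]
scoop1 0.87 [155. 382.] [0.265 0.405 0.002]
scoop1 0.81 [128. 193.] [0.73  0.457 0.004]
scoop2 0.94 [148. 285.] [0.489 0.41  0.017]
scoop2 0.89 [190. 271.] [0.509 0.311 0.016]
scoop2 0.88 [232. 272.] [0.497 0.209 0.015]
scoop2 0.87 [155. 382.] [0.265 0.405 0.002]
scoop2 0.81 [128. 193.] [0.73  0.457 0.004]
scoop3 0.94 [148. 285.] [0.489 0.41  0.017]
scoop3 0.89 [190. 271.] [0.509 0.311 0.016]
scoop3 0.88 [232. 272.] [0.497 0.209 0.015]
scoop3 0.87 [155. 382.
[... 777 characters left out ...]
oop2 0.67 [193. 236.] [0.261 0.393 0.028]
scoop3 0.81 [316. 195.] [0.731 0.417 0.017]
scoop3 0.77 [273. 229.] [0.461 0.209 0.09 ]
scoop3 0.68 [255. 219.] [0.47  0.369 0.032]
scoop3 0.67 [193. 236.] [0.261 0.393 0.028]
nut1 0.65 [280. 239.] [0.488 0.226 0.031]
nut1 0.61 [295. 240.] [0.523 0.189 0.037]
nut1 0.51 [253. 209.] [0.488 0.424 0.036]
nut1 0.28 [331. 210.] [0.726 0.306 0.015]
jar_floor 0.78 [326. 294.] [ 0.456 -0.105  0.073]
wrist [0.076 0.55  0.373]
scoop1 0.94 [259. 316.] [0.263 0.417 0.003]
scoop2 0.94 [259. 316.] [0.263 0.417 0.003]
scoop3 0.94 [259. 316.] [0.263 0.417 0.003]
1.5 [0.154 0.528 0.202] [[-0.96  0.28 -0.  ]
 [ 0.28  0.96 -0.  ]
 [ 0.   -0.   -1.  ]] 0.0854933983220839
```

View pics/top0.png

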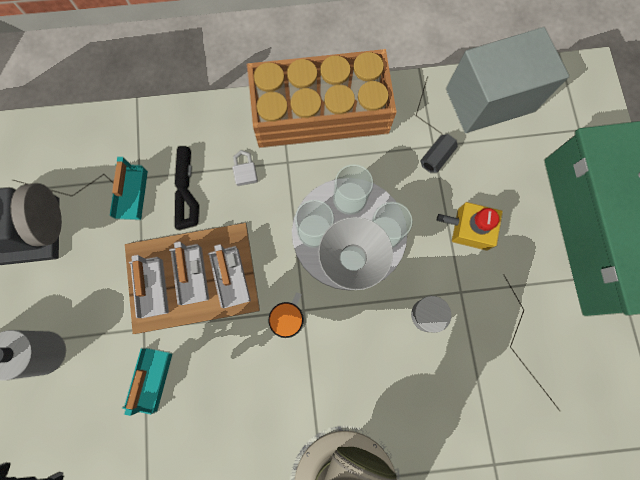

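View pics/side0.png

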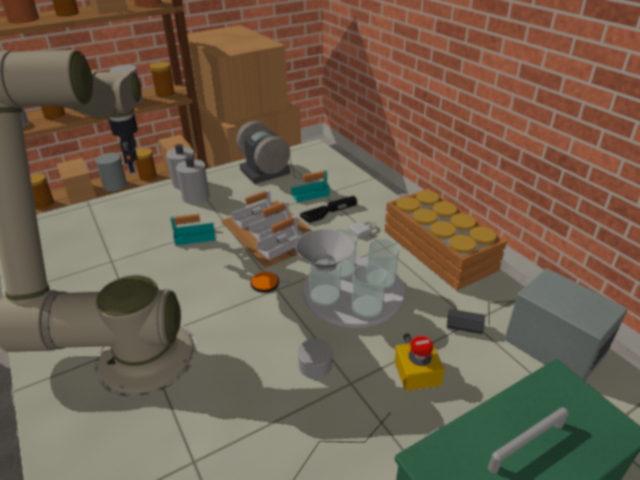

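Top view: silver scoops on the board at (147,285), (188,272) and (230,275). Turquoise look-alikes are off the board at (128,190) and (148,382). The funnel is at (355,253) and the red stop at (488,219).

```bash
cat >> h.py <<'E'
def circ(P):
    A=np.c_[2*P[:,:2],np.ones(len(P))];s=np.linalg.lstsq(A,(P[:,:2]**2).sum(1),rcond=None)[0]
    return s[:2],np.sqrt(s[2]+s[:2]@s[:2])
E
python3 - <<'E'
from h import *
np.set_printoptions(precision=3,suppress=True)
C=[]
for c in ["top","side"]:
    p=env.get_image(c);P,u,v=cloud(p);I=p["img"][v,u].astype(int)
    red=(I[:,0]>130)&(I[:,1]<60)&(I[:,2]<60)
    m=red&(P[:,2]>.095)&(abs(P[:,0]-.53)<.08)&(abs(P[:,1]+.385)<.08)
    h=P[m];print(c,"head",m.sum(),np.median(h,0),(h.min(0)+h.max(0))/2, np.ptp(h,axis=0))
    t=h[h[:,2]>np.percentile(h[:,2],60)];print(t.mean(0),(t.min(0)+t.max(0))/2,np.ptp(t,axis=0))
    m=(P[:,2]>.185)&(P[:,2]<.21)&(np.hypot(P[:,0]-.5,P[:,1]+.06)<.12)
    f=P[m];print("rim",m.sum(),circ(f),f[:,2].mean())
    m=(P[:,2]>.09)&(P[:,2]<.106)&(np.hypot(P[:,0]-.5,P[:,1]-.3)<.22)
    b=P[m];print("bars",m.sum())
    if c=="top":
        for y in np.arange(.15,.5,.01):
            k=abs(b[:,1]-y)<.005
            if k.sum():print(round(y,2),k.sum(),b[k].min(0),b[k].max(0))
    # stop lever
E
```

```text
top head 346 [ 0.535 -0.38   0.108] [ 0.537 -0.385  0.105] [0.048 0.046 0.019]
[ 0.537 -0.387  0.11 ] [ 0.537 -0.386  0.111] [0.043 0.044 0.006]
rim 1608 (array([ 0.476, -0.069]), np.float64(0.06716853741955373)) 0.19336093948954128
bars 897
0.2 5 [0.459 0.203 0.092] [0.468 0.205 0.1  ]
0.21 116 [0.457 0.205 0.09 ] [0.532 0.215 0.103]
0.22 135 [0.459 0.215 0.09 ] [0.547 0.225 0.104]
0.23 19 [0.519 0.225 0.094] [0.545 0.229 0.101]
0.3 104 [0.474 0.298 0.09 ] [0.556 0.305 0.104]
0.31 170 [0.474 0.305 0.093] [0.564 0.315 0.104]
0.32 37 [0.485 0.315 0.096] [0.563 0.32  0.104]
0.39 2 [0.46  0.395 0.09 ] [0.466 0.395 0.102]
0.4 190 [0.455 0.395 0.09 ] [0.544 0.405 0.104]
0.41 118 [0.455 0.405 0.096] [0.545 0.414 0.103]
0.42 1 [0.543 0.415 0.1  ] [0.543 0.415 0.1  ]
side head 217 [ 0.529 -0.39   0.109] [ 0.534 -0.387  0.105] [0.048 0.042 0.019]
[ 0.534 -0.389  0.111] [ 0.533 -0.388  0.112] [0.042 0.04  0.004]
rim 684 (array([ 0.474, -0.07 ]), np.float64(0.06750721275429457)) 0.19353224516959386
bars 401
```

Emit:
{"fn": "servo_tool", "kwargs": {"deltas": "0 -22 -27.5 -4;0 -22 -27.5 -4;0 -22 -27.5 -4;0 -22 -27.5 -4;0 -22 -27.5 -4;0 -22 -27.5 -4;0 -22 -27.5 -4;0 -22 -27.5 -4", "newtons": 40}}

```text
invalid input at $.deltas[0]: expected 7 numbers
```

Emit:
{"fn": "servo_tool", "kwargs": {"deltas": "0 -22 -27.5 -4;0 -22 -27.5 -4;0 -22 -27.5 -4;0 -22 -27.5 -4;0 -22 -27.5 -4;0 -22 -27.5 -4;0 -22 -27.5 -4;0 -22 -27.5 -4"}}

```text
invalid input at $.deltas[0]: expected 7 numbers
```

Emit:
{"fn": "servo_tool", "kwargs": {"deltas": "0 -22 -27.5 0;0 -22 -27.5 0;0 -22 -27.5 0;0 -22 -27.5 0;0 -22 -27.5 0;0 -22 -27.5 0;0 -22 -27.5 0;0 -22 -27.5 0"}}

```text
invalid input at $.deltas[0]: expected 7 numbers
```

Emit:
{"fn": "servo_tool", "kwargs": {"deltas": "0 -22 -27.5 0;0 -22 -27.5 0;0 -22 -27.5 0;0 -22 -27.5 0;0 0 0 0"}}

```text
invalid input at $.deltas[0]: expected 7 numbers
```

Emit:
{"fn": "servo_tool", "kwargs": {"deltas": "0 -22 -27.5 -4 0 0 0;0 -22 -27.5 -4 0 0 0;0 -22 -27.5 -4 0 0 0;0 -22 -27.5 -4 0 0 0;0 -22 -27.5 -4 0 0 0;0 -22 -27.5 -4 0 0 0;0 -22 -27.5 -4 0 0 0;0 -22 -27.5 -4 0 0 0", "newtons": 40}}

```text
time_s: 2.27
position: [0.2615, 0.266, 0.2343]
tool_rot: [[-0.96, 0.28, 0.001], [0.28, 0.96, 0.0], [-0.0, 0.0, -1.0]]
ft_force: [1.6, 0.6, 0.0]
grip_width: -0.0001
gripper_force: 0.0
```

Emit:
{"fn": "servo_tool", "kwargs": {"deltas": "0 -22 -27.5 -4 0 0 0;0 -22 -27.5 -4 0 0 0;0 -22 -27.5 -4 0 0 0;0 -22 -27.5 -4 0 0 0;0 -22 -27.5 -4 0 0 0;0 -22 -27.5 -4 0 0 0;0 -22 -27.5 -4 0 0 0;0 -22 -27.5 -4 0 0 0"}}

```text
time_s: 2.93
position: [0.3689, 0.0052, 0.2665]
tool_rot: [[-0.96, 0.28, 0.001], [0.28, 0.96, -0.0], [-0.001, 0.0, -1.0]]
ft_force: [0.7, 1.2, -0.7]
grip_width: 0.0002
gripper_force: 0.0
```

Emit:
{"fn": "servo_tool", "kwargs": {"deltas": "0 -22 -27.5 0 0 0 0;0 -22 -27.5 0 0 0 0;0 -22 -27.5 0 0 0 0;0 -22 -27.5 0 0 0 0;0 -22 -27.5 0 0 0 0;0 -22 -27.5 0 0 0 0;0 -22 -27.5 0 0 0 0;0 -22 -27.5 0 0 0 0"}}

```text
time_s: 3.6
position: [0.4764, -0.2552, 0.266]
tool_rot: [[-0.96, 0.28, 0.0], [0.28, 0.96, -0.0], [-0.0, -0.0, -1.0]]
ft_force: [0.8, -0.7, 0.7]
grip_width: -0.0001
gripper_force: 0.0
```

Emit:
{"fn": "servo_tool", "kwargs": {"deltas": "0 -22 -27.5 0 0 0 0;0 -22 -27.5 0 0 0 0;0 -22 -27.5 0 0 0 0;0 -22 -27.5 0 0 0 0;0 0 0 0 0 0 0"}}

```text
time_s: 4.02
position: [0.5303, -0.3887, 0.263]
tool_rot: [[-0.959, 0.283, -0.002], [0.283, 0.959, 0.001], [0.002, 0.0, -1.0]]
ft_force: [0.6, -0.0, -0.7]
grip_width: 0.0002
gripper_force: 0.0
```

Emit:
{"fn": "servo_tool", "kwargs": {"deltas": "0 -4.2 3.3 32 0 0 0;0 0 0 32 0 0 0;0 0 0 32 0 0 0;0 0 0 32 0 0 0;0 0 0 6 0 0 0;0 0 0 6 0 0 0;0 0 0 6 0 0 0;0 0 0 6 0 0 0"}}

```text
time_s: 4.68
position: [0.5354, -0.3824, 0.1157]
tool_rot: [[-0.96, 0.28, 0.003], [0.28, 0.96, -0.003], [-0.003, -0.002, -1.0]]
ft_force: [-0.1, 0.4, 0.2]
grip_width: -0.0002
gripper_force: 0.0
```

Emit:
{"fn": "servo_tool", "kwargs": {"deltas": "0 0 0 5 0 0 0;0 0 0 5 0 0 0;0 0 0 5 0 0 0;0 0 0 4 0 0 0;0 0 0 2 0 0 0;0 0 0 0 0 0 0;0 0 0 0 0 0 0;0 0 0 0 0 0 0"}}

```text
time_s: 5.35
position: [0.5348, -0.3818, 0.0933]
tool_rot: [[-0.96, 0.28, 0.0], [0.28, 0.96, -0.0], [-0.0, -0.0, -1.0]]
ft_force: [0.1, -0.4, 0.7]
grip_width: -0.0
gripper_force: 0.0
```

Emit:
{"fn": "servo_tool", "kwargs": {"deltas": "0 0 0 0 0 0 0;0 0 0 0 0 0 0;0 0 0 0 0 0 0;0 0 0 0 0 0 0;0 0 0 0 0 0 0"}}

```text
time_s: 5.77
position: [0.5347, -0.3817, 0.0931]
tool_rot: [[-0.96, 0.28, 0.0], [0.28, 0.96, -0.0], [-0.0, -0.0, -1.0]]
ft_force: [-0.5, -0.8, -0.5]
grip_width: 0.0002
gripper_force: 0.0
```

```bash
python3 - <<'E'
from h import *
np.set_printoptions(precision=3,suppress=True)
s=env.observe();print(s["ft_force"],s["position"],s["wrist_torque"])
p=env.get_image("side");P,u,v=cloud(p);I=p["img"][v,u].astype(int)
red=(I[:,0]>130)&(I[:,1]<60)&(I[:,2]<60)
m=red&(P[:,2]>.07)&(abs(P[:,0]-.53)<.08)&(abs(P[:,1]+.385)<.08)
h=P[m];print(m.sum(),np.percentile(h[:,2],[5,25,50,75,95]))
a=p["img"][270:410,350:490];w=env.get_image("wrist")["img"]
cv2.imwrite("pics/press.png",np.hstack([cv2.resize(a,(480,480)),w[:,100:420]])[:,:,::-1])
E
```

```text
[-0.468 -0.808 -0.509] [ 0.535 -0.382  0.093] [-0.041 -0.021 -0.002]
125 [0.097 0.106 0.108 0.11  0.112]
```

View pics/press.png

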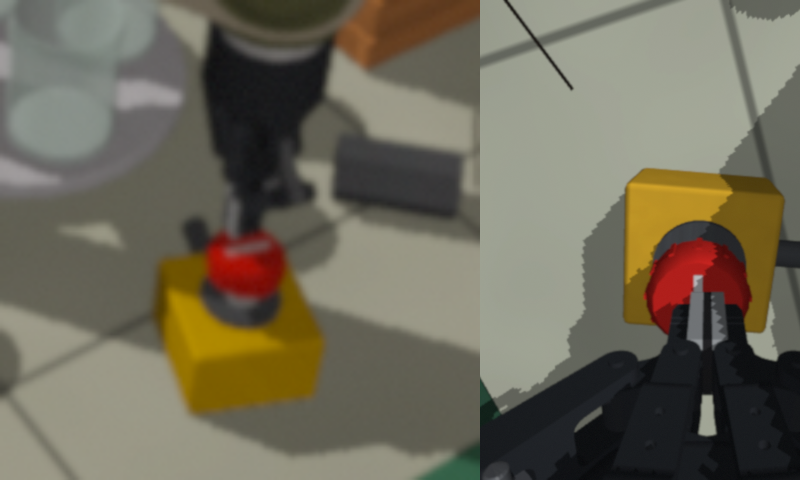

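```bash
python3 - <<'E'
from h import *
np.set_printoptions(precision=3,suppress=True)
s=env.observe();R=np.array(s["tool_rot"]);t=np.array(s["position"])
for c in ["wrist","side","top"]:
    p=env.get_image(c);P,u,v=cloud(p);I=p["img"][v,u].astype(int)
    red=(I[:,0]>100)&(I[:,1]<60)&(I[:,2]<60)&(P[:,2]>.07)&(np.hypot(P[:,0]-.535,P[:,1]+.387)<.08)
    h=P[red]; print(c,"red",red.sum(),h.min(0) if len(h) else 0,h.max(0) if len(h) else 0)
    if len(h):
        k=h[:,2]>np.percentile(h[:,2],50);print(" top",(h[k].min(0)+h[k].max(0))/2,h[k][:,2].mean())
    print(" tcp px",w2px(p,t)[0],"depth there",dmed(p,w2px(p,t)[0]), "tcp depth",(np.array(p["world_to_cam"])@np.r_[t,1])[2])
    g=(~red)&(I.max(1)-I.min(1)<40)&(P[:,2]>.085)&(P[:,2]<.16)&(np.hypot(P[:,0]-t[0],P[:,1]-t[1])<.06)
    Q=(P[g]-t)@R; 
    for z in np.arange(-.06,.02,.01):
        k=abs(Q[:,2]-z)<.005
        if k.sum():print("  tool z",round(z,3),k.sum(),Q[k].min(0)[:2],Q[k].max(0)[:2])
E
```

```text
wrist red 4084 [ 0.512 -0.413  0.087] [ 0.547 -0.362  0.109]
 top [ 0.531 -0.388  0.108] 0.10745075194194581
 tcp px [327.743 282.325] depth there 0.17264113 tcp depth 0.18799186103369497
  tool z -0.06 997 [-0.005 -0.014] [0.012 0.013]
  tool z -0.05 1033 [ 0.006 -0.014] [0.012 0.013]
  tool z -0.04 809 [ 0.006 -0.014] [0.012 0.013]
  tool z -0.03 106 [ 0.007 -0.008] [0.012 0.011]
  tool z -0.02 51 [ 0.003 -0.007] [ 0.011 -0.003]
  tool z -0.01 127 [-0.023 -0.025] [0.011 0.017]
  tool z 0.0 9 [ 0.011 -0.025] [0.018 0.007]
  tool z 0.01 7 [ 0.007 -0.022] [0.018 0.018]
side red 308 [ 0.511 -0.413  0.074] [ 0.559 -0.369  0.114]
 top [ 0.535 -0.391  0.111] 0.10971889393033807
 tcp px [418.634 345.913] depth there 1.1192915 tcp depth 1.142418952789138
  tool z -0.06 29 [-0.006 -0.015] [0.013 0.008]
  tool z -0.05 35 [-0.006 -0.016] [0.013 0.006]
  tool z -0.04 28 [-0.005 -0.015] [0.013 0.004]
  tool z -0.03 2 [ 0.008 -0.006] [ 0.01  -0.005]
  tool z -0.02 15 [-0.024 -0.008] [0.012 0.014]
  tool z -0.01 5 [-0.03  -0.003] [0.015 0.018]
top red 17 [ 0.533 -0.371  0.1  ] [ 0.546 -0.363  0.11 ]
 top [ 0.538 -0.367  0.108] 0.10817505132882717
 tcp px [483.73 220.83] depth there 0.61788666 tcp depth 0.9975365945750726
  tool z 0.0 3 [-0.012  0.015] [0.011 0.021]
```

Pads apparently have only just reached the head top (no force, head still at 0.108). I'll press further in small steps and watch the force.

Emit:
{"fn": "servo_tool", "kwargs": {"deltas": "0 -1.5 -4.5 1.5 0 0 0;0 0 0 1.5 0 0 0;0 0 0 1.5 0 0 0;0 0 0 1.5 0 0 0;0 0 0 0 0 0 0"}}

```text
time_s: 6.43
position: [0.5347, -0.3863, 0.0865]
tool_rot: [[-0.96, 0.28, -0.001], [0.28, 0.96, 0.001], [0.001, 0.0, -1.0]]
ft_force: [0.3, -1.0, 0.7]
grip_width: -0.0001
gripper_force: 0.0
```

```bash
python3 - <<'E'
from h import *
np.set_printoptions(precision=3,suppress=True)
for c in ["wrist","side"]:
    p=env.get_image(c);P,u,v=cloud(p);I=p["img"][v,u].astype(int)
    red=(I[:,0]>100)&(I[:,1]<60)&(I[:,2]<60)&(P[:,2]>.07)&(np.hypot(P[:,0]-.535,P[:,1]+.387)<.08)
    print(c,np.percentile(P[red][:,2],[50,80,95]))
E
```

```text
wrist [0.107 0.107 0.108]
side [0.107 0.11  0.112]
```

Emit:
{"fn": "servo_tool", "kwargs": {"deltas": "0 0 0 1 0 0 0;0 0 0 1 0 0 0;0 0 0 1 0 0 0;0 0 0 1 0 0 0;0 0 0 1 0 0 0"}}

```text
time_s: 6.95
position: [0.5349, -0.3864, 0.0819]
tool_rot: [[-0.96, 0.28, 0.0], [0.28, 0.96, -0.0], [-0.0, -0.0, -1.0]]
ft_force: [0.5, 0.2, -0.1]
grip_width: -0.0001
gripper_force: 0.0
```

```bash
python3 - <<'E'
from h import *
np.set_printoptions(precision=3,suppress=True)
for c in ["wrist","side"]:
    p=env.get_image(c);P,u,v=cloud(p);I=p["img"][v,u].astype(int)
    red=(I[:,0]>100)&(I[:,1]<60)&(I[:,2]<60)&(P[:,2]>.07)&(np.hypot(P[:,0]-.535,P[:,1]+.387)<.08)
    print(c,np.percentile(P[red][:,2],[50,80,95]))
    if c=="wrist": cv2.imwrite("pics/w2.png",cv2.resize(p["img"][140:420,200:480],(600,600))[:,:,::-1])
print(env.observe())
E
```

```text
wrist [0.107 0.107 0.108]
side [0.106 0.11  0.112]
{'time_s': 7.05, 'q': array([ -46.103,   38.296,   65.385,    0.001,   76.343, -119.845]), 'qvel': array([ 0.031, -0.132, -0.303,  0.002,  0.158, -0.005]), 'joint_efforts': array([  0.006, -57.906, -21.698,  -0.   ,  -0.028,   0.   ]), 'position': array([ 0.535, -0.386,  0.082]), 'tool_rot': array([[-0.96,  0.28, -0.  ],
       [ 0.28,  0.96,  0.  ],
       [ 0.  ,  0.  , -1.  ]]), 'ft_force': array([-0.34 ,  0.094, -0.36 ]), 'wrist_torque': array([-0.021, -0.009, -0.003]), 'gripper_force': 0.0, 'grip_width': 0.00024950110710897155}
```

View pics/w2.png

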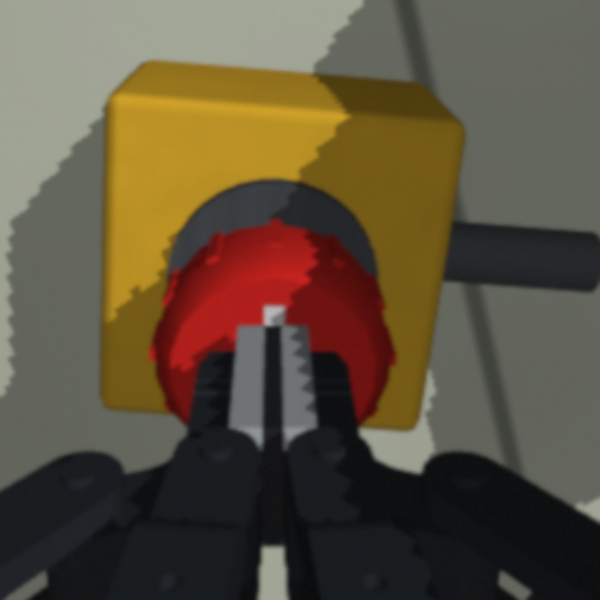

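The shut fingers seem to be passing into the head with no contact. I'll back off and compare the view in free air.

Emit:
{"fn": "servo_tool", "kwargs": {"deltas": "0 0 0 -15 0 0 0;0 0 0 -15 0 0 0;0 0 0 -20 0 0 0;0 0 0 0 0 0 0;0 0 0 0 0 0 0"}}

```text
time_s: 7.47
position: [0.5352, -0.3867, 0.1328]
tool_rot: [[-0.96, 0.28, 0.001], [0.28, 0.96, -0.001], [-0.002, -0.001, -1.0]]
ft_force: [0.5, -0.3, 0.3]
grip_width: 0.0003
gripper_force: 0.0
```

```bash
python3 - <<'E'
from h import *
np.set_printoptions(precision=3,suppress=True)
s=env.observe();R=np.array(s["tool_rot"]);t=np.array(s["position"]);print(t,s["ft_force"])
a=env.get_image("side");b=env.get_image("wrist")
print("tcp side",w2px(a,t)[0],"wrist",w2px(b,t)[0])
cv2.imwrite("pics/free.png",np.hstack([cv2.resize(a["img"][290:390,370:470],(400,400)),cv2.resize(b["img"][170:370,230:430],(400,400))])[:,:,::-1])
P,u,v=cloud(b);Q=(P-t)@R
g=(abs(Q[:,1])<.02)&(abs(Q[:,0])<.03)&(P[:,2]>.115)
for z in np.arange(-.06,.02,.005):
    k=g&(abs(Q[:,2]-z)<.0025)
    if k.sum():print("  tool z",round(z,3),k.sum(),Q[k].min(0)[:2],Q[k].max(0)[:2])
E
```

```text
[ 0.535 -0.387  0.133] [ 0.488 -0.281  0.253]
tcp side [422.147 335.027] wrist [327.114 284.275]
  tool z -0.06 434 [ 0.007 -0.014] [0.013 0.013]
  tool z -0.055 600 [ 0.007 -0.014] [0.012 0.013]
  tool z -0.05 538 [ 0.007 -0.014] [0.012 0.013]
  tool z -0.045 485 [ 0.006 -0.014] [0.013 0.013]
  tool z -0.04 438 [ 0.007 -0.014] [0.013 0.013]
  tool z -0.035 322 [ 0.007 -0.013] [0.012 0.013]
  tool z -0.03 50 [ 0.011 -0.007] [0.012 0.006]
```

View pics/free.png

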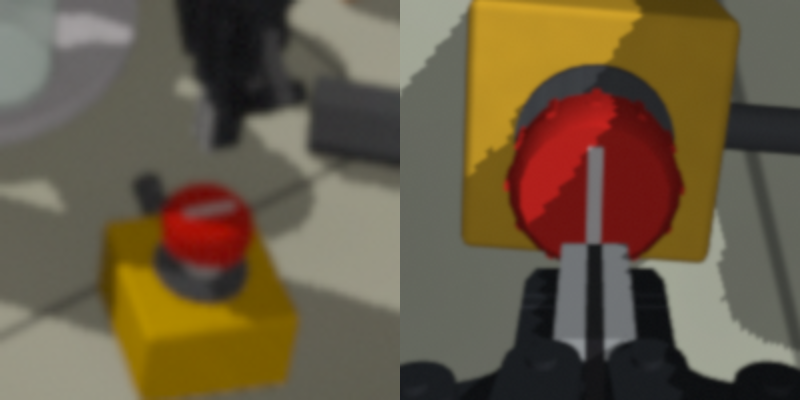

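```bash
python3 - <<'E'
from h import *
np.set_printoptions(precision=4,suppress=True)
print(env.grasp_offset)
s=env.observe();R=np.array(s["tool_rot"]);t=np.array(s["position"]);print(t,s["grip_width"])
b=env.get_image("wrist");P,u,v=cloud(b);Q=(P-t)@R;I=b["img"][v,u].astype(int)
g=(abs(Q[:,1])<.012)&(abs(Q[:,0])<.03)&(P[:,2]>.115)&(I.min(1)>90)
print(g.sum(),Q[g].min(0),Q[g].max(0),np.percentile(Q[g][:,2],[1,50,99]))
for z in [0,-.01,-.02,-.03,-.035,-.05]: print(z,w2px(b,t+R@[.011,0,z])[0])
E
```

```text
0.0187
[ 0.5346 -0.3861  0.131 ] -0.00032619458509084456
1369 [-0.0116 -0.0069 -0.104 ] [ 0.0126  0.006  -0.0315] [-0.0769 -0.0542 -0.033 ]
0 [327.7396 261.6964]
-0.01 [327.7731 269.9504]
-0.02 [327.8104 279.1492]
-0.03 [327.8522 289.4644]
-0.035 [327.8751 295.1059]
-0.05 [327.9532 314.3658]
```

Both cameras show the real fingertips about 31 mm behind the reported TCP. So contact is expected at TCP z of about 0.078.

Emit:
{"fn": "servo_tool", "kwargs": {"deltas": "0 0 0 16 0 0 0;0 0 0 16 0 0 0;0 0 0 16 0 0 0;0 0 0 2 0 0 0;0 0 0 2 0 0 0;0 0 0 2 0 0 0;0 0 0 0 0 0 0"}}

```text
time_s: 8.2
position: [0.535, -0.3866, 0.0784]
tool_rot: [[-0.96, 0.28, 0.0], [0.28, 0.96, -0.0], [-0.001, -0.0, -1.0]]
ft_force: [-0.3, 0.0, 0.3]
grip_width: -0.0001
gripper_force: 0.0
```

Emit:
{"fn": "servo_tool", "kwargs": {"deltas": "0 0 0 2 0 0 0;0 0 0 2 0 0 0;0 0 0 2 0 0 0;0 0 0 0 0 0 0"}}

```text
time_s: 8.53
position: [0.5352, -0.3867, 0.0725]
tool_rot: [[-0.96, 0.28, 0.001], [0.28, 0.96, -0.001], [-0.001, -0.001, -1.0]]
ft_force: [0.1, 0.0, 2.6]
grip_width: 0.0003
gripper_force: 1.8
```

Emit:
{"fn": "servo_tool", "kwargs": {"deltas": "0 0 0 2 0 0 0;0 0 0 2 0 0 0;0 0 0 0 0 0 0;0 0 0 0 0 0 0"}}

```text
time_s: 8.87
position: [0.535, -0.3867, 0.0682]
tool_rot: [[-0.96, 0.28, 0.0], [0.28, 0.96, -0.0], [-0.0, -0.0, -1.0]]
ft_force: [-1.1, -0.8, 4.6]
grip_width: -0.0001
gripper_force: 1.9
```

Emit:
{"fn": "servo_tool", "kwargs": {"deltas": "0 0 0 2 0 0 0;0 0 0 2 0 0 0;0 0 0 1 0 0 0;0 0 0 0 0 0 0;0 0 0 0 0 0 0;0 0 0 0 0 0 0;0 0 0 0 0 0 0;0 0 0 0 0 0 0"}}

```text
time_s: 9.53
position: [0.5355, -0.3872, 0.0646]
tool_rot: [[-0.96, 0.28, 0.002], [0.28, 0.96, -0.003], [-0.003, -0.002, -1.0]]
ft_force: [-0.9, -0.7, 13.0]
grip_width: 0.0004
gripper_force: 6.2
```

Emit:
{"fn": "servo_tool", "kwargs": {"deltas": "0 0 0 0 0 0 0;0 0 0 0 0 0 0;0 0 0 0 0 0 0"}}

```text
time_s: 9.78
position: [0.5355, -0.3872, 0.0646]
tool_rot: [[-0.96, 0.28, 0.002], [0.28, 0.96, -0.003], [-0.003, -0.002, -1.0]]
ft_force: [-0.3, -1.5, 12.7]
grip_width: 0.0001
gripper_force: 6.2
```

Emit:
{"fn": "servo_tool", "kwargs": {"deltas": "0 0 0 -5 0 0 0;0 0 0 -10 0 0 0;0 0 0 -30 0 0 0;0 0 0 -40 0 0 0;0 0 0 -40 0 0 0;0 0 0 -40 0 0 0;0.5 0 0 -25 0 0 0;0.5 0 0 0 0 0 0"}}

```text
time_s: 10.45
position: [0.5358, -0.3871, 0.2595]
tool_rot: [[-0.96, 0.28, 0.007], [0.28, 0.96, -0.007], [-0.008, -0.005, -1.0]]
ft_force: [0.3, -0.3, 0.6]
grip_width: 0.0231
gripper_force: 0.0
```

```bash
python3 - <<'E'
from h import *
for c in ["side","wrist"]:
    p=env.get_image(c);P,u,v=cloud(p);I=p["img"][v,u].astype(int)
    red=(I[:,0]>100)&(I[:,1]<60)&(I[:,2]<60)&(P[:,2]>.07)&(np.hypot(P[:,0]-.535,P[:,1]+.387)<.08)
    h=P[red];print(c,red.sum(),np.percentile(h[:,2],[50,80,95]))
    t=h[h[:,2]>np.percentile(h[:,2],50)];print((t.min(0)+t.max(0))/2)
E
```

```text
side 339 [0.10007442 0.1024361  0.10396704]
[ 0.53677233 -0.38770008  0.10312414]
wrist 1806 [0.099047  0.0997281 0.1003768]
[ 0.53632897 -0.38735777  0.10050378]
```

Emit:
{"fn": "servo_tool", "kwargs": {"deltas": "0.5 12 33 -3 0 0 0;0.5 12 33 -3 0 0 0;0.5 12 33 -3 0 0 0;0.5 12 33 -3 0 0 0;0.5 12 33 -3 0 0 0;0.5 12 33 -3 0 0 0;0.5 12 33 -3 0 0 0;0.5 12 33 -3 0 0 0"}}

```text
time_s: 11.22
position: [0.5155, -0.1041, 0.2752]
tool_rot: [[-0.96, 0.28, -0.004], [0.28, 0.96, 0.002], [0.004, 0.001, -1.0]]
ft_force: [1.4, 1.6, 0.2]
grip_width: 0.0427
gripper_force: 0.0
```

Emit:
{"fn": "servo_tool", "kwargs": {"deltas": "0.5 12 33 -3 0 0 0;0.5 12 33 -3 0 0 0;0.5 12 33 -3 0 0 0;0.5 12 33 -3 0 0 0;0.5 12 33 -3 0 0 0;0.5 12 33 -3 0 0 0;0.5 12 33 -3 0 0 0;0.5 12 33 -3 0 0 0"}}

```text
time_s: 11.88
position: [0.4972, 0.1759, 0.2993]
tool_rot: [[-0.96, 0.28, -0.004], [0.28, 0.96, -0.0], [0.004, -0.002, -1.0]]
ft_force: [0.9, -0.6, -0.3]
grip_width: 0.0425
gripper_force: 0.0
```

Emit:
{"fn": "servo_tool", "kwargs": {"deltas": "0.5 12 33 0 0 0 0;0.5 12 33 0 0 0 0;0.5 0 0 0 0 0 0"}}

```text
time_s: 12.13
position: [0.492, 0.249, 0.2987]
tool_rot: [[-0.961, 0.275, -0.005], [0.275, 0.962, 0.0], [0.005, -0.001, -1.0]]
ft_force: [0.3, 0.4, -0.4]
grip_width: 0.0427
gripper_force: 0.0
```

Latched: the head top is at 0.100. Next, look at the scoops.

```bash
python3 - <<'E'
from h import *
np.set_printoptions(precision=3,suppress=True)
p=env.get_image("wrist");cv2.imwrite("pics/scoops.png",p["img"][:,:,::-1])
t=env.get_image("top");cv2.imwrite("pics/sc_top.png",cv2.resize(t["img"][210:345,105:285],(720,540))[:,:,::-1])
for n in ["scoop1","nut1"]:
    for f in env.spot_point(n,p)[:8]:
        d=dmed(p,f["uv"]);print(n,round(f["conf"],2),np.round(f["uv"]),px2w(p,f["uv"],depth=d) if d else None)
E
```

```text
scoop1 0.73 [453. 137.] [0.482 0.405 0.014]
scoop1 0.69 [513. 305.] [0.729 0.448 0.003]
scoop1 0.66 [303. 183.] [0.484 0.221 0.026]
scoop1 0.64 [379. 178.] [0.488 0.302 0.099]
nut1 0.84 [316. 190.] [0.495 0.234 0.034]
nut1 0.64 [372. 194.] [0.516 0.295 0.035]
nut1 0.63 [472. 145.] [0.482 0.397 0.096]
nut1 0.4 [303. 215.] [0.504 0.22  0.099]
```

View pics/scoops.png

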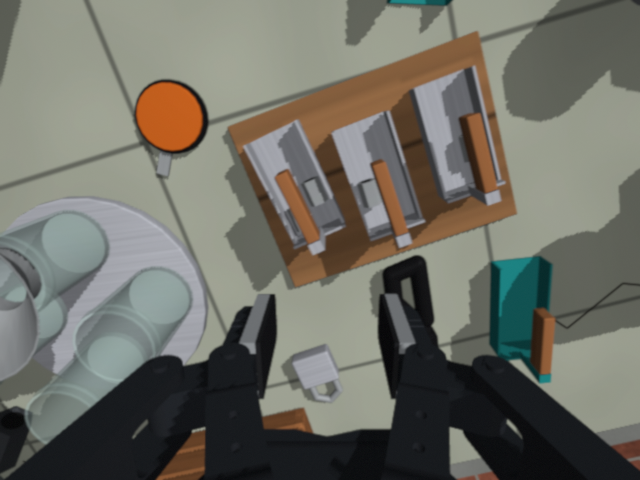

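View pics/sc_top.png

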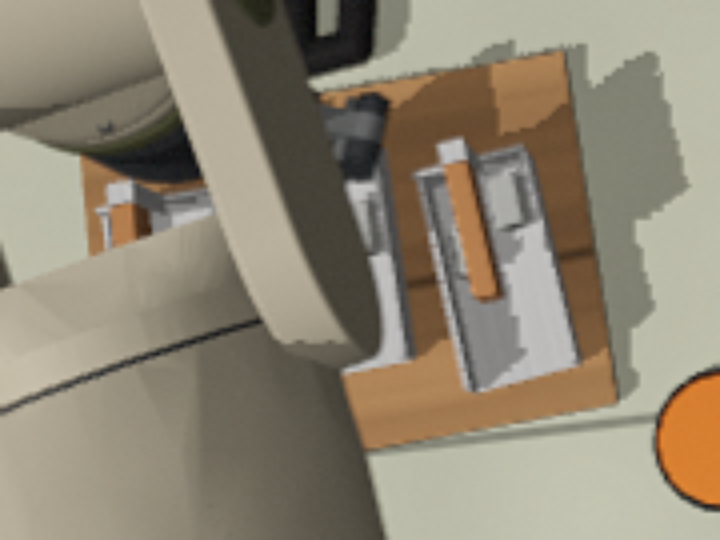

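The scoops' lips face the robot (top-left ends in the wrist view), with bars offset to the back. Nuts show at about (316,190) and (370,192); the third scoop is partly hidden. Next, the bar poses.

```bash
cat >> h.py <<'E'
def bars(p,c=None,zlo=.088,zhi=.108):
    P,u,v=cloud(p);I=p["img"][v,u].astype(int)
    br=(I[:,0]-I[:,2]>40)&(I[:,0]>I[:,1]+15)
    m=br&(P[:,2]>zlo)&(P[:,2]<zhi)&(abs(P[:,0]-.5)<.14)&(abs(P[:,1]-.31)<.2)
    B=P[m];out=[]
    while len(B)>40:
        k=np.hypot(*(B[:,:2]-B[np.argmax([ (np.hypot(*(B[:,:2]-b[:2]).T)<.04).sum() for b in B[::max(1,len(B)//60)]])*max(1,len(B)//60),:2]).T)<.06
        Q=B[k];B=B[~k]
        if len(Q)<40: continue
        r=cv2.minAreaRect((Q[:,:2]*1000).astype(np.float32));a=cv2.boxPoints(r)/1000
        e=[a[1]-a[0],a[2]-a[1]];d=max(e,key=np.linalg.norm);d=d/np.linalg.norm(d);d=d*np.sign(d[0])
        c0=np.array(r[0])/1000
        out.append(dict(c=c0,size=np.array(r[1]),ang=np.degrees(np.arctan2(d[1],d[0])),G=c0-.009*d,z=np.percentile(Q[:,2],[50,90]),n=len(Q)))
    return out
def plan(t,R,T,Rt):
    "deltas in tool frame: shift first at current orientation then turn about tcp"
    t,R,T,Rt=map(np.array,(t,R,T,Rt));return R.T@(T-t)*1000,cv2.Rodrigues(R.T@Rt)[0].ravel()
def Rdown(a):
    "tool down, tool x along world angle a deg"
    a=np.radians(a);x=np.array([np.cos(a),np.sin(a),0]);z=np.array([0,0,-1.]);return np.c_[x,np.cross(z,x),z]
E
python3 - <<'E'
from h import *
np.set_printoptions(precision=3,suppress=True)
p=env.get_image("wrist")
for b in bars(p):print(b)
s=env.observe()
b=min(bars(p),key=lambda b:b["c"][1])
print(plan(s["position"],s["tool_rot"],[*b["G"],.15],Rdown(b["ang"]+180)))
E
```

```text
{'c': array([0.493, 0.405]), 'size': array([78.34 , 14.707]), 'ang': np.float32(4.5629125), 'G': array([0.484, 0.404]), 'z': array([0.099, 0.1  ]), 'n': 1175}
{'c': array([0.495, 0.217]), 'size': array([77.598, 13.016]), 'ang': np.float32(8.55007), 'G': array([0.486, 0.216]), 'z': array([0.099, 0.1  ]), 'n': 1056}
{'c': array([0.512, 0.309]), 'size': array([77.369, 13.621]), 'ang': np.float32(4.8481636), 'G': array([0.503, 0.308]), 'z': array([0.099, 0.1  ]), 'n': 1035}
(array([ -0.875, -28.557, 150.276]), array([-0.001, -0.002, -0.434]))
```

Emit:
{"fn": "servo_tool", "kwargs": {"deltas": "0.6 0 -7 37 0 0 0;0.6 0 -7 37 0 0 0;0.6 0 -7 37 0 0 0;0.6 -1 -7.5 37 0 0 0;0.6 0 0 0 0 0 -0.108;0.6 0 0 0 0 0 -0.108;0.6 0 0 0 0 0 -0.108;0.6 0 0 0 0 0 -0.108"}}

```text
time_s: 13.05
position: [0.4869, 0.2153, 0.1527]
tool_rot: [[-0.989, -0.151, -0.001], [-0.151, 0.989, -0.0], [0.001, -0.0, -1.0]]
ft_force: [0.2, -0.1, -0.3]
grip_width: 0.051
gripper_force: 0.0
```

```bash
python3 - <<'E'
from h import *
np.set_printoptions(precision=3,suppress=True)
p=env.get_image("wrist");s=env.observe();print(s["position"],s["q"])
for b in bars(p):print(b)
b=min(bars(p),key=lambda b:abs(b["c"][1]-.217))
print(plan(s["position"],s["tool_rot"],[*b["G"],.037],Rdown(b["ang"]+180)))
E
```

```text
[0.487 0.215 0.153] [ 11.114  22.464  81.906  -0.004  75.67  -87.923]
{'c': array([0.496, 0.216]), 'size': array([77.889, 13.471]), 'ang': np.float32(9.1321125), 'G': array([0.487, 0.215]), 'z': array([0.099, 0.1  ]), 'n': 2347}
{'c': array([0.511, 0.309]), 'size': array([75.505, 13.951]), 'ang': np.float32(5.1402836), 'G': array([0.502, 0.308]), 'z': array([0.099, 0.1  ]), 'n': 2088}
{'c': array([0.498, 0.405]), 'size': array([88.918, 15.412]), 'ang': np.float32(4.3937783), 'G': array([0.489, 0.404]), 'z': array([0.099, 0.1  ]), 'n': 2065}
(array([  0.152,  -0.597, 115.801]), array([-0.   , -0.001, -0.002]))
```

Emit:
{"fn": "servo_tool", "kwargs": {"deltas": "0.6 0 0 30 0 0 0;0.6 0 0 30 0 0 0;0.6 0 0 30 0 0 0;0.6 0 0 20 0 0 0;0.6 0 0 6 0 0 0;0.6 0 0 0 0 0 0"}}

```text
time_s: 13.6
position: [0.4863, 0.2158, 0.036]
tool_rot: [[-0.989, -0.145, -0.003], [-0.145, 0.989, -0.001], [0.003, -0.0, -1.0]]
ft_force: [0.0, -0.9, -0.0]
grip_width: 0.0512
gripper_force: 0.0
```

Emit:
{"fn": "servo_tool", "kwargs": {"deltas": "0 0 0 0 0 0 0;0 0 0 0 0 0 0;0 0 0 0 0 0 0;0 0 0 0 0 0 0;0 0 0 0 0 0 0;0 0 0 0 0 0 0", "newtons": 70}}

```text
time_s: 14.1
position: [0.4875, 0.2166, 0.0382]
tool_rot: [[-0.989, -0.148, 0.002], [-0.148, 0.989, 0.0], [-0.002, -0.0, -1.0]]
ft_force: [-0.9, -2.1, 6.7]
grip_width: 0.0128
gripper_force: 71.4
```

```bash
python3 - <<'E'
from h import *
p=env.get_image("wrist");s=env.observe();print(s["position"],s["grip_width"],s["gripper_force"],s["ft_force"])
cv2.imwrite("pics/grip1.png",p["img"][:,:,::-1])
E
```

```text
[0.48750702 0.21657967 0.03824294] 0.012859894020757046 71.37747287750244 [-0.58411411 -2.16948749  6.41678091]
```

View pics/grip1.png

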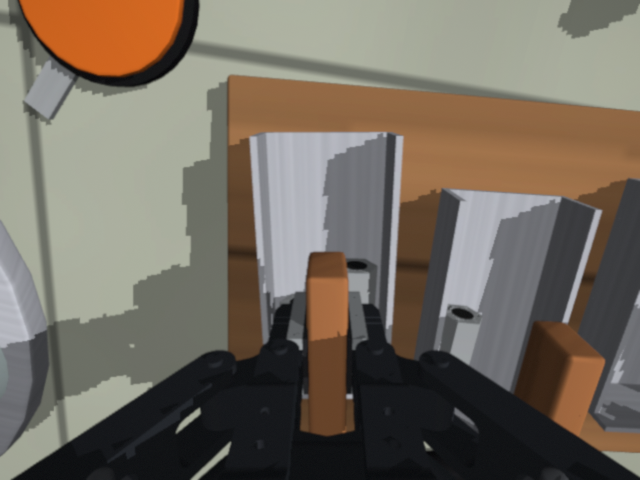

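Grip is good at 12.9 mm on the bar, with one nut visible at (357,275). Lift, then measure after a slow carry toward the funnel.

Emit:
{"fn": "servo_tool", "kwargs": {"deltas": "0 0 0 -10 0 0 0;0 0 0 -20 0 0 0;0 0 0 -32 0 0 0;0 0 0 -38 0 0 0;0 0 0 -38 0 0 0;0 0 0 -36 0 0 0;0 0 0 -20 0 0 0;0 0 0 -10 0 0 0"}}

```text
time_s: 14.82
position: [0.487, 0.2169, 0.2449]
tool_rot: [[-0.989, -0.148, 0.005], [-0.148, 0.989, 0.001], [-0.005, 0.0, -1.0]]
ft_force: [0.8, 0.7, -5.0]
grip_width: 0.0129
gripper_force: 69.6
```

Emit:
{"fn": "servo_tool", "kwargs": {"deltas": "0 -1 -12 0 0 0 0;0 -2 -24 0 0 0 0;0 -2.5 -30 0 0 0 0;0 -2.5 -30 0 0 0 0;0 -2.5 -30 0 0 0 0;0 -2.5 -30 0 0 0 0;0 -2.5 -30 0 0 0 0;0 -2.5 -30 0 0 0 0"}}

```text
time_s: 15.48
position: [0.5358, 0.0037, 0.2401]
tool_rot: [[-0.989, -0.147, -0.003], [-0.147, 0.989, 0.0], [0.003, 0.001, -1.0]]
ft_force: [0.8, -0.6, -5.0]
grip_width: 0.013
gripper_force: 69.7
```

Emit:
{"fn": "servo_tool", "kwargs": {"deltas": "0 -2.5 -30 0 0 0 0;0 -2.5 -30 0 0 0 0;0 -2.5 -20 0 0 0 0;0 -1 -10 0 0 0 0.05;0 0 0 0 0 0 0.1;0 0 0 0 0 0 0.1;0 0 0 0 0 0 0.05;0 0 0 0 0 0 0"}}

```text
time_s: 16.15
position: [0.5574, -0.0825, 0.24]
tool_rot: [[-0.988, 0.153, -0.003], [0.153, 0.988, 0.001], [0.003, 0.0, -1.0]]
ft_force: [0.1, 0.3, -4.1]
grip_width: 0.013
gripper_force: 69.7
```

```bash
python3 - <<'E'
from h import *
np.set_printoptions(precision=3,suppress=True)
s=env.observe();t=np.array(s["position"]);R=np.array(s["tool_rot"]);print(t,s["q"],s["grip_width"])
print("lip",t+R@[.07,0,.022]); print(plan(t,R,[.559,-.082,.242],Rdown(180-8.4)))
p=env.get_image("top");cv2.imwrite("pics/pp1.png",cv2.resize(p["img"][120:340,230:500],(800,652))[:600,:,::-1])
w=env.get_image("wrist");P,u,v=cloud(w);I=w["img"][v,u].astype(int);br=(I[:,0]-I[:,2]>40)&(I[:,0]>I[:,1]+15)&(P[:,2]>.25)
Q=(P[br]-t)@R;k=abs(Q[:,1])<.02;Q=Q[k];print("bar in tool",np.percentile(Q,[1,50,99],axis=0))
E
```

```text
[ 0.557 -0.083  0.24 ] [ -20.454   21.937   67.821   -0.005   90.397 -101.629] 0.012968617238047703
lip [ 0.488 -0.072  0.218]
(array([-1.483,  0.761, -2.007]), array([ 0.   , -0.003, -0.007]))
bar in tool [[-0.032 -0.007 -0.062]
 [ 0.008 -0.    -0.061]
 [ 0.031  0.006 -0.04 ]]
```

View pics/pp1.png

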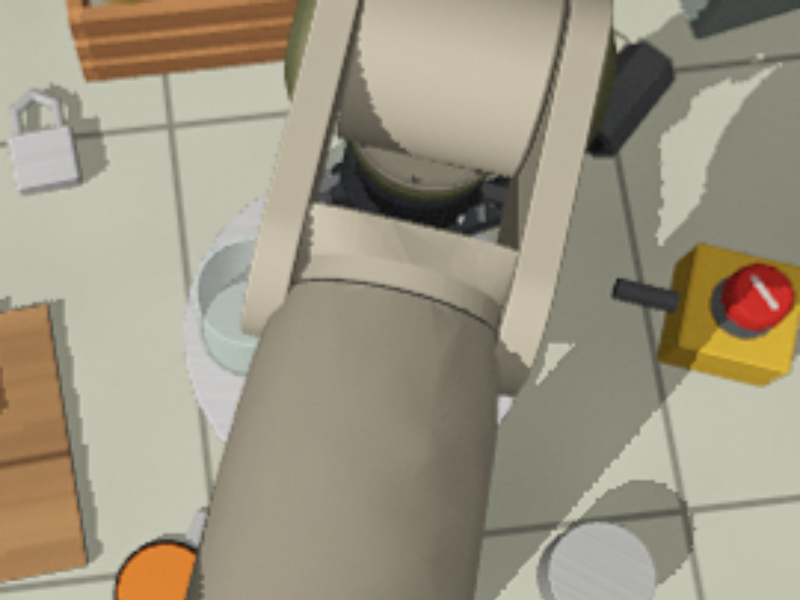

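Emit:
{"fn": "servo_tool", "kwargs": {"deltas": "0 3.3 0 -8.2 0 -0.12 0;0 3.3 0 -8.2 0 -0.12 0;0 3.3 0 -8.2 0 -0.12 0;0 0 0 0 0 0 0"}}

```text
time_s: 16.58
position: [0.5414, -0.0786, 0.2634]
tool_rot: [[-0.925, 0.149, 0.349], [0.14, 0.989, -0.053], [-0.353, -0.0, -0.935]]
ft_force: [0.2, 0.2, -4.8]
grip_width: 0.0128
gripper_force: 69.8
```

Emit:
{"fn": "servo_tool", "kwargs": {"deltas": "0 3.3 0 -8.2 0 -0.12 0;0 3.3 0 -8.2 0 -0.12 0;0 3.3 0 -8.2 0 -0.12 0;0 0 0 0 0 0 0"}}

```text
time_s: 16.92
position: [0.5205, -0.0747, 0.277]
tool_rot: [[-0.746, 0.15, 0.648], [0.114, 0.989, -0.097], [-0.656, 0.001, -0.755]]
ft_force: [0.5, 0.7, -4.4]
grip_width: 0.0131
gripper_force: 69.9
```

```bash
python3 - <<'E'
from h import *
np.set_printoptions(precision=3,suppress=True)
s=env.observe();t=np.array(s["position"]);R=np.array(s["tool_rot"]);print(t,s["q"],s["grip_width"],s["ft_force"])
print("lip",t+R@[.07,0,.024],"tilt",np.degrees(np.arccos(-R[2,2])))
E
```

```text
[ 0.52  -0.075  0.277] [ -28.329   -0.542  102.543   20.003   40.496 -120.559] 0.013130584623413924 [ 0.489  0.686 -4.381]
lip [ 0.484 -0.069  0.213] tilt 40.974558570970395
```

Emit:
{"fn": "servo_tool", "kwargs": {"deltas": "0 3.3 0 -8.2 0 -0.12 0;0 3.3 0 -8.2 0 -0.12 0;0 3.3 0 -8.2 0 -0.12 0;0 0 0 0 0 0 0;0 0 0 0 0 0 0;0 0 0 0 0 0 0;0 0 0 0 0 0 0;0 0 0 0 0 0 0"}}

```text
time_s: 17.58
position: [0.5132, -0.0694, 0.2885]
tool_rot: [[-0.567, 0.129, 0.814], [0.082, 0.992, -0.1], [-0.82, 0.01, -0.573]]
ft_force: [0.1, 0.1, -2.0]
grip_width: 0.0132
gripper_force: 70.2
```

```bash
python3 - <<'E'
from h import *
np.set_printoptions(precision=3,suppress=True)
s=env.observe();t=np.array(s["position"]);R=np.array(s["tool_rot"]);print(t,s["q"],s["grip_width"],s["ft_force"])
print("lip",t+R@[.07,0,.024],"tilt",np.degrees(np.arccos(-R[2,2])))
p=env.get_image("side");w=env.get_image("wrist")
cv2.imwrite("pics/pour1.png",np.hstack([cv2.resize(p["img"][180:330,250:400],(400,400)),cv2.resize(w["img"],(400,300),interpolation=3)[np.r_[0:300,[0]*100]]])[:,:,::-1])
E
```

```text
[ 0.513 -0.069  0.288] [ -32.799   -4.261  113.526   50.175   27.649 -151.48 ] 0.01323692666167367 [ 0.065  0.133 -2.009]
lip [ 0.493 -0.066  0.217] tilt 55.05320312418872
```

View pics/pour1.png

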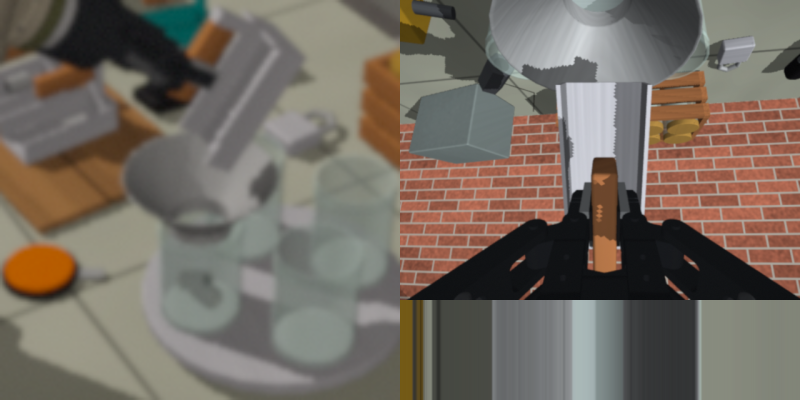

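Emit:
{"fn": "servo_tool", "kwargs": {"deltas": "0 -2.4 0 8.5 0 0.12 0;0 -2.4 0 8.5 0 0.12 0;0 -2.4 0 8.5 0 0.12 0;0 -2.4 0 8.5 0 0.12 0;0 -2.4 0 8.5 0 0.12 0;0 -2.4 0 8.5 0 0.12 0;0 -2.4 0 8.5 0 0.12 0;0 -2.4 0 8.5 0 0.12 0"}}

```text
time_s: 18.35
position: [0.5625, -0.0705, 0.2479]
tool_rot: [[-0.99, 0.116, 0.085], [0.117, 0.993, 0.007], [-0.083, 0.017, -0.996]]
ft_force: [0.2, -0.5, -3.3]
grip_width: 0.0128
gripper_force: 69.9
```

```bash
python3 - <<'E'
from h import *
np.set_printoptions(precision=3,suppress=True)
s=env.observe();t=np.array(s["position"]);R=np.array(s["tool_rot"]);print(t,s["q"],s["grip_width"],s["ft_force"])
print("lip",t+R@[.07,0,.024],"tilt",np.degrees(np.arccos(-R[2,2])))
print(plan(t,R,t,Rdown(180+8.6)))
p=env.get_image("side");w=env.get_image("wrist")
cv2.imwrite("pics/post1.png",np.hstack([cv2.resize(p["img"][180:330,250:400],(400,400)),w["img"][:400,150:550]])[:,:,::-1])
for f in env.spot_point("nut1",p)[:6]: print(f)
E
```

```text
[ 0.562 -0.071  0.248] [ -20.162   19.501   70.462    2.04    85.608 -103.518] 0.012807145873982446 [ 0.161 -0.526 -3.263]
lip [ 0.495 -0.062  0.218] tilt 4.874782391592028
(array([0., 0., 0.]), array([ 0.005,  0.085, -0.267]))
{'uv': [254.4, 211.1], 'conf': 0.56}
{'uv': [272.6, 226.4], 'conf': 0.54}
{'uv': [280.0, 228.5], 'conf': 0.34}
```

View pics/post1.png

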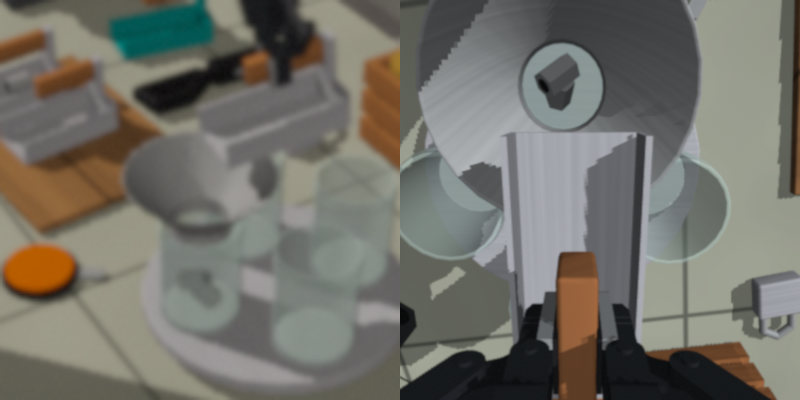

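Emit:
{"fn": "servo_tool", "kwargs": {"deltas": "0 0 0 0 0 0.085 0;0 0 0 0 0 0 -0.09;0 0 0 0 0 0 -0.09;0 0 0 0 0 0 -0.087;0 3.2 29.5 0 0 0 0;0 3.2 29.5 0 0 0 0;0 3.2 29.5 0 0 0 0;0 3.2 29.5 0 0 0 0"}}

```text
time_s: 19.17
position: [0.5302, 0.0455, 0.2499]
tool_rot: [[-0.989, -0.15, 0.008], [-0.15, 0.989, 0.018], [-0.01, 0.016, -1.0]]
ft_force: [0.5, 0.7, -2.4]
grip_width: 0.0132
gripper_force: 70.0
```

Emit:
{"fn": "servo_tool", "kwargs": {"deltas": "0 3.2 29.5 0 0 0 0;0 3.2 29.5 0 0 0 0;0 3.2 29.5 0 0 0 0;0 3.2 29.5 0 0 0 0;0 3.2 29.5 0 0 0 0;0 3.2 29.5 0 0 0 0;0 0 0 0 0 0 0;0 0 0 0 0 0 0"}}

```text
time_s: 19.83
position: [0.4846, 0.2175, 0.2528]
tool_rot: [[-0.988, -0.153, 0.007], [-0.153, 0.988, 0.019], [-0.01, 0.017, -1.0]]
ft_force: [0.0, -0.3, -3.6]
grip_width: 0.0128
gripper_force: 70.1
```

```bash
python3 - <<'E'
from h import *
np.set_printoptions(precision=3,suppress=True)
s=env.observe();t=np.array(s["position"]);R=np.array(s["tool_rot"])
print(t,s["ft_force"],plan(t,R,[.487,.2165,.039],Rdown(180+8.6)))
for b in bars(env.get_image("wrist")):print(b)
E
```

```text
[0.485 0.217 0.253] [ 0.033 -0.324 -3.626] (array([ -0.099,  -5.046, 213.779]), array([0.017, 0.01 , 0.004]))
{'c': array([0.512, 0.309]), 'size': array([77.401, 14.683]), 'ang': np.float32(4.2983503), 'G': array([0.503, 0.308]), 'z': array([0.099, 0.1  ]), 'n': 1205}
{'c': array([0.493, 0.404]), 'size': array([77.651, 14.142]), 'ang': np.float32(4.287837), 'G': array([0.484, 0.403]), 'z': array([0.099, 0.1  ]), 'n': 1186}
```

Emit:
{"fn": "servo_tool", "kwargs": {"deltas": "0 0 0 0 0.017 0.01 0.004;0 -2 -1.4 38 0 0 0;0 0 0 38 0 0 0;0 0 0 38 0 0 0;0 0 0 38 0 0 0;0 0 0 36 0 0 0;0 0 0 12 0 0 0;0 0 0 6 0 0 0"}}

```text
time_s: 20.55
position: [0.4862, 0.2141, 0.0437]
tool_rot: [[-0.989, -0.145, -0.007], [-0.145, 0.989, -0.002], [0.007, -0.001, -1.0]]
ft_force: [-0.1, 0.2, -2.6]
grip_width: 0.0129
gripper_force: 69.9
```

Emit:
{"fn": "servo_tool", "kwargs": {"deltas": "0 0 0 3 0 0 0;0 0 0 2 0 0 0;0 0 0 1.5 0 0 0;0 0 0 0 0 0 0;0 0 0 0 0 0 0"}}

```text
time_s: 20.97
position: [0.4874, 0.2154, 0.0403]
tool_rot: [[-0.989, -0.147, -0.001], [-0.147, 0.989, 0.0], [0.001, 0.0, -1.0]]
ft_force: [-0.0, 0.1, -2.9]
grip_width: 0.0127
gripper_force: 69.9
```

Emit:
{"fn": "servo_tool", "kwargs": {"deltas": "0 0 0 1.5 0 0 0;0 0 0 1 0 0 0;0 0 0 0 0 0 0;0.6 0 0 0 0 0 0;0.6 0 0 0 0 0 0;0.6 0 0 0 0 0 0;0.6 0 0 0 0 0 0;0.6 0 0 0 0 0 0"}}

```text
time_s: 21.63
position: [0.487, 0.2154, 0.037]
tool_rot: [[-0.989, -0.147, -0.003], [-0.147, 0.989, -0.0], [0.003, 0.0, -1.0]]
ft_force: [0.5, -0.4, 0.3]
grip_width: 0.0511
gripper_force: 0.0
```

Emit:
{"fn": "servo_tool", "kwargs": {"deltas": "0.6 0 0 -10 0 0 0;0.6 0 0 -30 0 0 0;0.6 0 0 -38 0 0 0;0.6 0 0 -38 0 0 0;0.6 0 0 -38 0 0 0;0.6 0 0 -38 0 0 0;0.6 0 0 -20 0 0 0;0.6 0 0 0 0 0 0"}}

```text
time_s: 22.3
position: [0.489, 0.2158, 0.2547]
tool_rot: [[-0.989, -0.147, 0.007], [-0.147, 0.989, 0.002], [-0.007, 0.001, -1.0]]
ft_force: [-0.5, 0.7, -0.7]
grip_width: 0.0514
gripper_force: 0.0
```

```bash
python3 - <<'E'
from h import *
np.set_printoptions(precision=3,suppress=True)
s=env.observe();t=np.array(s["position"]);R=np.array(s["tool_rot"]);p=env.get_image("wrist")
B=bars(p)
for b in B:print(b)
b=min(B,key=lambda b:abs(b["c"][1]-.309))
print(t,plan(t,R,[*b["G"],.15],Rdown(b["ang"]+180)))
for f in env.spot_point("nut1",p)[:6]: d=dmed(p,f["uv"]);print(f,px2w(p,f["uv"],depth=d) if d else 0)
E
```

```text
{'c': array([0.499, 0.404]), 'size': array([89.691, 13.902]), 'ang': np.float32(3.9739418), 'G': array([0.49 , 0.404]), 'z': array([0.099, 0.1  ]), 'n': 1216}
{'c': array([0.519, 0.309]), 'size': array([90.15 , 14.415]), 'ang': np.float32(4.4685683), 'G': array([0.51 , 0.309]), 'z': array([0.099, 0.1  ]), 'n': 1208}
{'c': array([0.494, 0.216]), 'size': array([76.203, 12.935]), 'ang': np.float32(7.879134), 'G': array([0.485, 0.215]), 'z': array([0.099, 0.1  ]), 'n': 1188}
[0.489 0.216 0.255] (array([-33.452,  88.755, 104.996]), array([0.001, 0.007, 0.07 ]))
{'uv': [395.2, 223.1], 'conf': 0.77} [0.514 0.294 0.034]
{'uv': [510.0, 219.7], 'conf': 0.7} [0.492 0.416 0.034]
```

Emit:
{"fn": "servo_tool", "kwargs": {"deltas": "0.6 -9 22 20 0 0 0;0.6 -9 22 25 0 0 0;0.6 -9.5 22 30 0 0 0;0.6 0 23 30 0 0 0;0.6 0 0 0 0 0.007 0.07;0.6 0 0 0 0 0 0"}}

```text
time_s: 22.9
position: [0.4997, 0.3078, 0.1406]
tool_rot: [[-0.997, -0.077, -0.017], [-0.077, 0.997, -0.003], [0.017, -0.002, -1.0]]
ft_force: [-0.1, 0.4, 0.2]
grip_width: 0.0509
gripper_force: 0.0
```

```bash
python3 - <<'E'
from h import *
np.set_printoptions(precision=3,suppress=True)
s=env.observe();t=np.array(s["position"]);R=np.array(s["tool_rot"]);p=env.get_image("wrist")
B=bars(p)
for b in B:print(b)
b=min(B,key=lambda b:abs(b["c"][1]-.309))
print(t,plan(t,R,[*b["G"],.037],Rdown(b["ang"]+180)))
for f in env.spot_point("nut1",p)[:6]: d=dmed(p,f["uv"]);print(f,px2w(p,f["uv"],depth=d) if d else 0)
E
```

```text
{'c': array([0.496, 0.217]), 'size': array([78.944, 14.956]), 'ang': np.float32(8.843404), 'G': array([0.487, 0.215]), 'z': array([0.099, 0.1  ]), 'n': 3705}
{'c': array([0.493, 0.405]), 'size': array([78.518, 14.204]), 'ang': np.float32(4.267819), 'G': array([0.484, 0.404]), 'z': array([0.099, 0.1  ]), 'n': 2808}
{'c': array([0.513, 0.309]), 'size': array([79.345, 13.88 ]), 'ang': np.float32(3.9273927), 'G': array([0.504, 0.309]), 'z': array([0.099, 0.1  ]), 'n': 2676}
[0.5   0.308 0.141] (array([ -6.23 ,   0.755, 103.487]), array([-0.002, -0.017,  0.008]))
{'uv': [312.6, 239.2], 'conf': 0.97} [0.512 0.297 0.035]
{'uv': [470.2, 223.9], 'conf': 0.6} [0.479 0.397 0.081]
```

Emit:
{"fn": "servo_tool", "kwargs": {"deltas": "0.6 0 0 0 0 -0.015 0.005;0.6 -4 0.6 30 0 0 0;0.6 0 0 30 0 0 0;0.6 0 0 24 0 0 0;0.6 0 0 14 0 0 0;0.6 0 0 5 0 0 0;0.6 0 0 0 0 0 0"}}

```text
time_s: 23.58
position: [0.5058, 0.3079, 0.0408]
tool_rot: [[-0.997, -0.072, 0.005], [-0.072, 0.997, -0.0], [-0.005, -0.0, -1.0]]
ft_force: [-0.0, 0.8, 0.2]
grip_width: 0.0514
gripper_force: 0.0
```

Emit:
{"fn": "servo_tool", "kwargs": {"deltas": "0 0 0 0 0 0 0;0 0 0 0 0 0 0;0 0 0 0 0 0 0;0 0 0 0 0 0 0;0 0 0 0 0 0 0;0 0 0 0 0 0 0", "newtons": 70}}

```text
time_s: 24.08
position: [0.5065, 0.3087, 0.0423]
tool_rot: [[-0.997, -0.073, 0.007], [-0.073, 0.997, 0.001], [-0.007, 0.0, -1.0]]
ft_force: [0.1, 0.1, 6.1]
grip_width: 0.0126
gripper_force: 69.0
```

Emit:
{"fn": "servo_tool", "kwargs": {"deltas": "0 0 0 -10 0 0 0;0 0 0 -20 0 0 0;0 0 0 -32 0 0 0;0 0 0 -38 0 0 0;0 0 0 -38 0 0 0;0 0 0 -36 0 0 0;0 0 0 -22 0 0 0;0 0 0 -10 0 0 0"}}

```text
time_s: 24.75
position: [0.5052, 0.3086, 0.2514]
tool_rot: [[-0.997, -0.073, 0.01], [-0.073, 0.997, 0.002], [-0.01, 0.001, -1.0]]
ft_force: [0.6, 0.6, -4.0]
grip_width: 0.013
gripper_force: 68.7
```

```bash
python3 - <<'E'
from h import *
np.set_printoptions(precision=3,suppress=True)
s=env.observe();t=np.array(s["position"]);R=np.array(s["tool_rot"]);print(t,s["q"],s["grip_width"])
w=env.get_image("wrist");P,u,v=cloud(w);I=w["img"][v,u].astype(int);br=(I[:,0]-I[:,2]>40)&(I[:,0]>I[:,1]+15)&(P[:,2]>.25)
Q=(P[br]-t)@R;k=abs(Q[:,1])<.02;Q=Q[k];print("bar in tool",np.percentile(Q,[1,50,99],axis=0))
# prepour: yaw scoop x at -18deg
a=np.radians(-18);e=np.array([np.cos(a),np.sin(a)]);c=np.array([.475,-.07])+.085*e
print(c,plan(t,R,[*c,.242],Rdown(180-18)))
E
```

```text
[0.505 0.309 0.251] [ 20.008  24.287  62.23   -0.086  92.892 -74.167] 0.012985278237860155
bar in tool [[-0.036 -0.007 -0.058]
 [ 0.007 -0.    -0.057]
 [ 0.033  0.006 -0.037]]
[ 0.556 -0.096] (array([ -20.965, -407.441,    9.036]), array([0.003, 0.01 , 0.387]))
```

Emit:
{"fn": "servo_tool", "kwargs": {"deltas": "0 -1.5 -12 0 0 0 0;0 -1.5 -22 0 0 0 0;0 -1.5 -30 0 0 0 0;0 -1.5 -30 0 0 0 0;0 -1.5 -30 0 0 0 0;0 -1.5 -30 0 0 0 0;0 -1.5 -30 0 0 0 0;0 -1.5 -30 0 0 0 0"}}

```text
time_s: 25.47
position: [0.5314, 0.0937, 0.2456]
tool_rot: [[-0.997, -0.072, 0.002], [-0.072, 0.997, 0.0], [-0.002, -0.0, -1.0]]
ft_force: [0.1, -0.1, -3.1]
grip_width: 0.0124
gripper_force: 68.6
```

Emit:
{"fn": "servo_tool", "kwargs": {"deltas": "0 -1.5 -30 0 0 0 0;0 -1.5 -30 0 0 0 0;0 -1.5 -30 0 0 0 0;0 -1.5 -30 0 0 0 0;0 -1.5 -30 0 0 0 0;0 -1.5 -25 1 0 0 0;0 0 -12 2 0 0 0;0 0 -6 2 0 0 0"}}

```text
time_s: 26.13
position: [0.5546, -0.0979, 0.2406]
tool_rot: [[-0.998, -0.07, 0.002], [-0.07, 0.998, 0.001], [-0.002, 0.001, -1.0]]
ft_force: [-0.6, 0.3, -3.3]
grip_width: 0.0127
gripper_force: 68.7
```

Emit:
{"fn": "servo_tool", "kwargs": {"deltas": "0 0 0 1 0 0 0.07;0 0 0 1 0 0 0.08;0 0 0 1 0 0.01 0.08;0 0 0 1 0 0 0.08;0 0 0 0 0 0 0.075;0 0 0 0 0 0 0"}}

```text
time_s: 26.63
position: [0.5548, -0.095, 0.2374]
tool_rot: [[-0.951, 0.309, -0.007], [0.309, 0.951, 0.002], [0.007, 0.0, -1.0]]
ft_force: [-0.5, -0.1, -3.4]
grip_width: 0.0129
gripper_force: 68.7
```

```bash
python3 - <<'E'
from h import *
np.set_printoptions(precision=3,suppress=True)
s=env.observe();t=np.array(s["position"]);R=np.array(s["tool_rot"]);print(t,s["q"],s["grip_width"],s["ft_force"])
a=np.radians(-18);e=np.array([np.cos(a),np.sin(a)]);c=np.array([.475,-.07])+.085*e
print("lip",t+R@[.073,0,.027],plan(t,R,[*c,.242],Rdown(180-18)))
E
```

```text
[ 0.555 -0.095  0.237] [-21.757  22.082  68.025  -0.019  90.299 -93.77 ] 0.012897702085126602 [-0.541 -0.116 -3.443]
lip [ 0.485 -0.072  0.211] (array([-1.352, -0.877, -4.65 ]), array([ 0.   , -0.007,  0.   ]))
```

Emit:
{"fn": "servo_tool", "kwargs": {"deltas": "0 -1 0 -6 0 0 0;0 3.7 0 -8.5 0 -0.12 0;0 3.7 0 -8.5 0 -0.12 0;0 3.7 0 -8.5 0 -0.12 0;0 3.7 0 -8.5 0 -0.12 0;0 3.7 0 -8.5 0 -0.12 0;0 3.7 0 -8.5 0 -0.12 0;0 0 0 0 0 0 0"}}

```text
time_s: 27.3
position: [0.5173, -0.0825, 0.2821]
tool_rot: [[-0.721, 0.305, 0.622], [0.23, 0.952, -0.2], [-0.653, -0.001, -0.757]]
ft_force: [0.4, -0.1, -3.9]
grip_width: 0.0128
gripper_force: 69.0
```

Emit:
{"fn": "servo_tool", "kwargs": {"deltas": "0 3.7 0 -8.5 0 -0.11 0;0 3.7 0 -8.5 0 -0.11 0;0 3.7 0 -8.5 0 -0.11 0;0 0 0 0 0 0 0;0 0 0 0 0 0 0;0 0 0 0 0 0 0;0 0 0 0 0 0 0;0 0 0 0 0 0 0"}}

```text
time_s: 27.97
position: [0.5058, -0.0754, 0.2946]
tool_rot: [[-0.525, 0.293, 0.799], [0.166, 0.956, -0.241], [-0.835, 0.006, -0.551]]
ft_force: [-0.2, 0.1, -2.2]
grip_width: 0.0131
gripper_force: 69.2
```

```bash
python3 - <<'E'
from h import *
np.set_printoptions(precision=3,suppress=True)
s=env.observe();t=np.array(s["position"]);R=np.array(s["tool_rot"]);print(t,s["q"],s["grip_width"],s["ft_force"])
print("lip",t+R@[.073,0,.027],"tilt",np.degrees(np.arccos(-R[2,2])))
w=env.get_image("wrist")
for f in env.spot_point("nut1",w)[:6]: print(f)
E
```

```text
[ 0.506 -0.075  0.295] [ -26.408   -5.012  114.207   29.169   16.613 -123.043] 0.013099257763997384 [-0.195  0.056 -2.183]
lip [ 0.489 -0.07   0.219] tilt 56.57631491663246
```

Emit:
{"fn": "servo_tool", "kwargs": {"deltas": "0 -2.7 0 8.9 0 0.12 0;0 -2.7 0 8.9 0 0.12 0;0 -2.7 0 8.9 0 0.12 0;0 -2.7 0 8.9 0 0.12 0;0 -2.7 0 8.9 0 0.12 0;0 -2.7 0 8.9 0 0.12 0;0 -2.7 0 8.9 0 0.12 0;0 -2.7 0 8.9 0 0.12 0"}}

```text
time_s: 28.73
position: [0.5586, -0.0885, 0.2505]
tool_rot: [[-0.956, 0.287, 0.059], [0.287, 0.958, -0.008], [-0.059, 0.009, -0.998]]
ft_force: [-0.2, -0.3, -1.9]
grip_width: 0.0126
gripper_force: 69.0
```

```bash
python3 - <<'E'
from h import *
np.set_printoptions(precision=3,suppress=True)
s=env.observe();t=np.array(s["position"]);R=np.array(s["tool_rot"]);print(t,s["q"],s["grip_width"],s["ft_force"])
print("lip",t+R@[.073,0,.027],"tilt",np.degrees(np.arccos(-R[2,2])))
print(plan(t,R,t,Rdown(180+4.2)));print(plan(t,Rdown(180+4.2),[.505,.3087,t[2]],Rdown(180+4.2)))
w=env.get_image("wrist");save(w,"post2.png")
for f in env.spot_point("nut1",w)[:6]: d=dmed(w,f["uv"]);print(f,px2w(w,f["uv"],depth=d) if d else 0)
E
```

```text
[ 0.559 -0.088  0.251] [-21.411  19.981  69.217   0.81   87.477 -94.74 ] 0.01260473110562623 [-0.206 -0.289 -1.879]
lip [ 0.49  -0.068  0.219] tilt 3.4219696287550243
(array([0., 0., 0.]), array([-0.002,  0.06 , -0.364]))
(array([ 24.388, 400.048,   0.   ]), array([0., 0., 0.]))
{'uv': [329.8, 102.9], 'conf': 0.81} [ 0.486 -0.063  0.091]
{'uv': [313.3, 80.5], 'conf': 0.66} [ 0.466 -0.071  0.085]
{'uv': [315.5, 94.3], 'conf': 0.55} [ 0.476 -0.072  0.082]
```

View pics/post2.png

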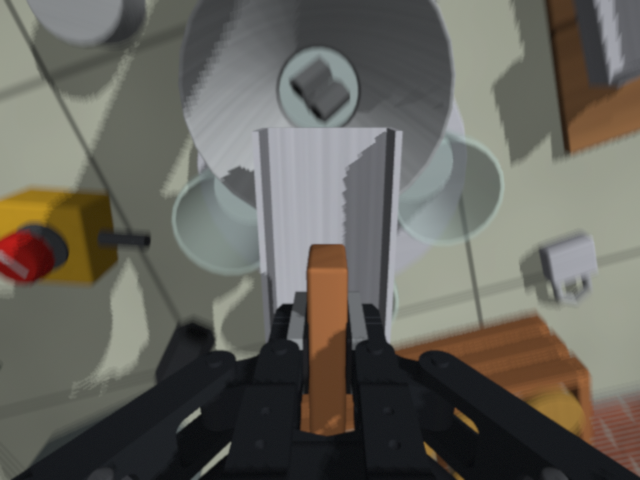

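Pan looks empty on the visible side, and nuts are stacked in the jar at about (320,88). Setting scoop 2 back.

Emit:
{"fn": "servo_tool", "kwargs": {"deltas": "0 0 0 0 0 0.06 0;0 0 0 0 0 0 -0.09;0 0 0 0 0 0 -0.09;0 0 0 0 0 0 -0.09;0 0 0 0 0 0 -0.094;0 2 12 0 0 0 0;0 2 24 0 0 0 0;0 2 30 0 0 0 0"}}

```text
time_s: 29.5
position: [0.5466, -0.0224, 0.2505]
tool_rot: [[-0.998, -0.069, 0.007], [-0.069, 0.998, 0.009], [-0.008, 0.008, -1.0]]
ft_force: [0.5, -0.2, -3.6]
grip_width: 0.0135
gripper_force: 69.0
```

Emit:
{"fn": "servo_tool", "kwargs": {"deltas": "0 2 30 0 0 0 0;0 2 30 0 0 0 0;0 2 30 0 0 0 0;0 2 30 0 0 0 0;0 2 30 0 0 0 0;0 2 30 0 0 0 0;0 2 30 0 0 0 0;0 2 30 0 0 0 0"}}

```text
time_s: 30.17
position: [0.5121, 0.2176, 0.2531]
tool_rot: [[-0.997, -0.071, 0.008], [-0.071, 0.997, 0.01], [-0.008, 0.009, -1.0]]
ft_force: [0.6, -0.4, -2.2]
grip_width: 0.013
gripper_force: 69.0
```

Emit:
{"fn": "servo_tool", "kwargs": {"deltas": "0 1 30 0 0 0 0;0 1 30 0 0 0 0;0 0 22 0 0 0 0;0 0 12 0 0 0 0;0 0 0 0 0 0 0;0 0 0 0 0 0 0"}}

```text
time_s: 30.67
position: [0.5038, 0.3092, 0.2534]
tool_rot: [[-0.997, -0.074, 0.006], [-0.074, 0.997, 0.009], [-0.007, 0.009, -1.0]]
ft_force: [0.7, -0.1, -1.8]
grip_width: 0.0127
gripper_force: 69.0
```

```bash
python3 - <<'E'
from h import *
np.set_printoptions(precision=3,suppress=True)
s=env.observe();t=np.array(s["position"]);R=np.array(s["tool_rot"])
print(t,s["ft_force"],plan(t,R,t,Rdown(180+4.2))[1],plan(t,Rdown(184.2),[.505,.3087,.042],Rdown(184.2))[0])
for b in bars(env.get_image("wrist")):print(b)
E
```

```text
[0.504 0.309 0.253] [ 0.735 -0.055 -1.818] [0.009 0.007 0.   ] [ -1.117  -0.553 211.408]
{'c': array([0.495, 0.217]), 'size': array([77.267, 14.547]), 'ang': np.float32(8.540488), 'G': array([0.486, 0.215]), 'z': array([0.099, 0.1  ]), 'n': 1615}
{'c': array([0.493, 0.404]), 'size': array([77.698, 14.403]), 'ang': np.float32(4.451899), 'G': array([0.484, 0.404]), 'z': array([0.099, 0.1  ]), 'n': 1343}
```

Emit:
{"fn": "servo_tool", "kwargs": {"deltas": "0 0 0 0 0.009 0.007 0;0 -1 -0.5 38 0 0 0;0 0 0 38 0 0 0;0 0 0 38 0 0 0;0 0 0 38 0 0 0;0 0 0 36 0 0 0;0 0 0 12 0 0 0;0 0 0 5 0 0 0"}}

```text
time_s: 31.38
position: [0.5041, 0.3073, 0.0457]
tool_rot: [[-0.997, -0.072, -0.006], [-0.072, 0.997, -0.002], [0.006, -0.002, -1.0]]
ft_force: [0.5, -0.3, -1.6]
grip_width: 0.0128
gripper_force: 68.8
```

Emit:
{"fn": "servo_tool", "kwargs": {"deltas": "0 0 0 3 0 0 0;0 0 0 2 0 0 0;0 0 0 1.5 0 0 0;0 0 0 0 0 0 0"}}

```text
time_s: 31.72
position: [0.5055, 0.3088, 0.0428]
tool_rot: [[-0.997, -0.074, 0.001], [-0.074, 0.997, 0.001], [-0.001, 0.001, -1.0]]
ft_force: [0.2, -0.6, -2.1]
grip_width: 0.0128
gripper_force: 68.8
```

Emit:
{"fn": "servo_tool", "kwargs": {"deltas": "0 0 0 1 0 0 0;0 0 0 0.5 0 0 0;0 0 0 0 0 0 0;0.6 0 0 0 0 0 0;0.6 0 0 0 0 0 0;0.6 0 0 0 0 0 0;0.6 0 0 0 0 0 0;0.6 0 0 0 0 0 0"}}

```text
time_s: 32.38
position: [0.5051, 0.3088, 0.0404]
tool_rot: [[-0.997, -0.074, -0.001], [-0.074, 0.997, 0.0], [0.001, 0.0, -1.0]]
ft_force: [-0.8, 0.5, -0.1]
grip_width: 0.0511
gripper_force: 0.0
```

Emit:
{"fn": "servo_tool", "kwargs": {"deltas": "0.6 0 0 -10 0 0 0;0.6 0 0 -30 0 0 0;0.6 0 0 -35 0 0 0;0.6 3 20 -35 0 0 0;0.6 4 28 -10 0 0 0;0.6 4 28 0 0 0 0;0.6 3 20 0 0 0 0;0.6 0 0 0 0 0 0"}}

```text
time_s: 33.05
position: [0.4827, 0.4066, 0.1612]
tool_rot: [[-0.997, -0.078, -0.0], [-0.078, 0.997, 0.002], [0.0, 0.002, -1.0]]
ft_force: [0.6, 0.4, 0.0]
grip_width: 0.0512
gripper_force: 0.0
```

```bash
python3 - <<'E'
from h import *
np.set_printoptions(precision=3,suppress=True)
s=env.observe();t=np.array(s["position"]);R=np.array(s["tool_rot"]);p=env.get_image("wrist")
B=bars(p)
for b in B:print(b)
b=min(B,key=lambda b:abs(b["c"][1]-.404))
print(t,plan(t,R,t,Rdown(b["ang"]+180))[1],plan(t,Rdown(b["ang"]+180),[*b["G"],.04],Rdown(b["ang"]+180))[0])
for f in env.spot_point("nut1",p)[:6]: d=dmed(p,f["uv"]);print(f,px2w(p,f["uv"],depth=d) if d else 0)
E
```

```text
{'c': array([0.495, 0.217]), 'size': array([78.528, 16.381]), 'ang': np.float32(8.456732), 'G': array([0.486, 0.215]), 'z': array([0.099, 0.1  ]), 'n': 3618}
{'c': array([0.511, 0.31 ]), 'size': array([76.949, 14.714]), 'ang': np.float32(4.6473923), 'G': array([0.502, 0.309]), 'z': array([0.099, 0.1  ]), 'n': 2750}
{'c': array([0.493, 0.405]), 'size': array([78.708, 13.549]), 'ang': np.float32(3.704133), 'G': array([0.484, 0.404]), 'z': array([0.099, 0.1  ]), 'n': 2271}
[0.483 0.407 0.161] [ 0.002 -0.     0.013] [ -1.366  -2.54  121.205]
{'uv': [339.7, 229.0], 'conf': 0.82} [0.494 0.418 0.034]
```

Scoop C holds a nut at (0.494, 0.418). Grasp it.

Emit:
{"fn": "servo_tool", "kwargs": {"deltas": "0.6 0 0 0 0 0 0.01;0.6 -1.3 -2.5 30 0 0 0;0.6 0 0 35 0 0 0;0.6 0 0 30 0 0 0;0.6 0 0 18 0 0 0;0.6 0 0 8 0 0 0;0.6 0 0 0 0 0 0"}}

```text
time_s: 33.73
position: [0.4851, 0.3999, 0.038]
tool_rot: [[-0.998, -0.063, -0.004], [-0.063, 0.998, -0.001], [0.004, -0.001, -1.0]]
ft_force: [0.2, 0.7, -0.0]
grip_width: 0.0512
gripper_force: 0.0
```

Emit:
{"fn": "servo_tool", "kwargs": {"deltas": "0 0 0 0 0 0 0;0 0 0 0 0 0 0;0 0 0 0 0 0 0;0 0 0 0 0 0 0;0 0 0 0 0 0 0;0 0 0 0 0 0 0", "newtons": 70}}

```text
time_s: 34.23
position: [0.4858, 0.4016, 0.0405]
tool_rot: [[-0.998, -0.064, 0.001], [-0.064, 0.998, 0.001], [-0.001, 0.001, -1.0]]
ft_force: [-1.4, 1.8, 6.0]
grip_width: 0.013
gripper_force: 71.4
```

Emit:
{"fn": "servo_tool", "kwargs": {"deltas": "0 0 0 -10 0 0 0;0 0 0 -20 0 0 0;0 0 0 -32 0 0 0;0 0 0 -38 0 0 0;0 0 0 -38 0 0 0;0 0 0 -36 0 0 0;0 0 0 -22 0 0 0;0 0 0 -10 0 0 0"}}

```text
time_s: 34.9
position: [0.4859, 0.4011, 0.2497]
tool_rot: [[-0.998, -0.064, 0.004], [-0.064, 0.998, 0.002], [-0.004, 0.002, -1.0]]
ft_force: [0.3, -0.6, -4.2]
grip_width: 0.0132
gripper_force: 70.1
```

```bash
python3 - <<'E'
from h import *
np.set_printoptions(precision=3,suppress=True)
s=env.observe();t=np.array(s["position"]);R=np.array(s["tool_rot"]);print(t,s["q"],s["grip_width"])
w=env.get_image("wrist");P,u,v=cloud(w);I=w["img"][v,u].astype(int);br=(I[:,0]-I[:,2]>40)&(I[:,0]>I[:,1]+15)&(P[:,2]>.25)
Q=(P[br]-t)@R;k=abs(Q[:,1])<.02;Q=Q[k];print("bar in tool",np.percentile(Q,[1,50,99],axis=0))
a=np.radians(-20);e=np.array([np.cos(a),np.sin(a)]);c=np.array([.475,-.07])+.085*e
print(c,plan(t,R,[*c,.246],Rdown(180-20)))
for f in env.spot_point("nut1",w)[:6]: d=dmed(w,f["uv"]);print(f,px2w(w,f["uv"],depth=d) if d else 0)
E
```

```text
[0.486 0.401 0.25 ] [ 28.784  28.701  55.129   0.02   95.928 -64.89 ] 0.013215546739053702
bar in tool [[-0.034 -0.007 -0.06 ]
 [ 0.008 -0.    -0.059]
 [ 0.032  0.006 -0.038]]
[ 0.555 -0.099] (array([ -36.769, -503.591,    2.784]), array([0.003, 0.003, 0.413]))
{'uv': [356.9, 287.4], 'conf': 0.65} [0.491 0.417 0.244]
{'uv': [154.0, 177.6], 'conf': 0.45} [0.486 0.215 0.014]
```

Emit:
{"fn": "servo_tool", "kwargs": {"deltas": "0 -2.3 -12 0 0 0 0;0 -2.3 -24 0 0 0 0;0 -2.3 -30 0 0 0 0;0 -2.3 -30 0 0 0 0;0 -2.3 -30 0 0 0 0;0 -2.3 -30 0 0 0 0;0 -2.3 -30 0 0 0 0;0 -2.3 -30 0 0 0 0"}}

```text
time_s: 35.67
position: [0.5169, 0.1844, 0.2436]
tool_rot: [[-0.998, -0.064, -0.005], [-0.064, 0.998, -0.001], [0.005, -0.0, -1.0]]
ft_force: [-0.1, -0.1, -3.8]
grip_width: 0.0131
gripper_force: 70.0
```

Emit:
{"fn": "servo_tool", "kwargs": {"deltas": "0 -2.3 -30 0 0 0 0;0 -2.3 -30 0 0 0 0;0 -2.3 -30 0 0 0 0;0 -2.3 -30 0 0 0 0;0 -2.3 -30 0 0 0 0;0 -2.3 -30 0 0 0 0;0 -2.3 -30 0 0 0 0;0 -2.3 -30 0 0 0 0"}}

```text
time_s: 36.33
position: [0.5504, -0.0536, 0.2436]
tool_rot: [[-0.998, -0.064, -0.005], [-0.064, 0.998, 0.001], [0.005, 0.001, -1.0]]
ft_force: [0.6, 0.3, -3.9]
grip_width: 0.0128
gripper_force: 70.0
```

Emit:
{"fn": "servo_tool", "kwargs": {"deltas": "0 0 -26 0 0 0 0;0 0 -14 0 0 0 0;0 0 -8 0 0 0 0.07;0 0 0 0 0 0 0.08;0 0 0 0 0 0 0.09;0 0 0 0 0 0 0.09;0 0 0 0 0 0 0.083;0 0 0 0 0 0 0"}}

```text
time_s: 37.0
position: [0.5538, -0.0993, 0.244]
tool_rot: [[-0.939, 0.344, -0.004], [0.344, 0.939, 0.001], [0.004, -0.0, -1.0]]
ft_force: [0.5, -0.7, -3.6]
grip_width: 0.013
gripper_force: 70.0
```

```bash
python3 - <<'E'
from h import *
np.set_printoptions(precision=3,suppress=True)
s=env.observe();t=np.array(s["position"]);R=np.array(s["tool_rot"]);print(t,s["q"],s["grip_width"],s["ft_force"])
a=np.radians(-20);e=np.array([np.cos(a),np.sin(a)]);c=np.array([.475,-.07])+.085*e
print("lip",t+R@[.072,0,.026],plan(t,R,[*c,.244],Rdown(180-20)))
E
```

```text
[ 0.554 -0.099  0.244] [-22.215  21.765  67.433  -0.017  91.021 -92.068] 0.013013690273605796 [ 0.479 -0.663 -3.589]
lip [ 0.486 -0.075  0.218] (array([-0.9  ,  0.62 ,  0.029]), array([-0.   , -0.004, -0.003]))
```

Emit:
{"fn": "servo_tool", "kwargs": {"deltas": "0 3.5 0 -8.5 0 -0.12 0;0 3.5 0 -8.5 0 -0.12 0;0 3.5 0 -8.5 0 -0.12 0;0 3.5 0 -8.5 0 -0.12 0;0 3.5 0 -8.5 0 -0.12 0;0 3.5 0 -8.5 0 -0.12 0;0 0 0 0 0 0 0;0 0 0 0 0 0 0"}}

```text
time_s: 37.67
position: [0.5201, -0.0868, 0.2853]
tool_rot: [[-0.711, 0.34, 0.616], [0.256, 0.94, -0.224], [-0.655, -0.002, -0.755]]
ft_force: [-0.3, 0.5, -2.3]
grip_width: 0.013
gripper_force: 70.1
```

Emit:
{"fn": "servo_tool", "kwargs": {"deltas": "0 3.5 0 -8.5 0 -0.11 0;0 3.5 0 -8.5 0 -0.11 0;0 3.5 0 -8.5 0 -0.11 0;0 0 0 0 0 0 0;0 0 0 0 0 0 0;0 0 0 0 0 0 0;0 0 0 0 0 0 0;0 0 0 0 0 0 0"}}

```text
time_s: 38.33
position: [0.5039, -0.0782, 0.2971]
tool_rot: [[-0.504, 0.331, 0.798], [0.181, 0.944, -0.277], [-0.845, 0.005, -0.535]]
ft_force: [0.3, -0.6, -2.9]
grip_width: 0.0128
gripper_force: 70.3
```

Emit:
{"fn": "servo_tool", "kwargs": {"deltas": "0 -2.7 0 8.9 0 0.12 0;0 -2.7 0 8.9 0 0.12 0;0 -2.7 0 8.9 0 0.12 0;0 -2.7 0 8.9 0 0.12 0;0 -2.7 0 8.9 0 0.12 0;0 -2.7 0 8.9 0 0.12 0;0 -2.7 0 8.9 0 0.12 0;0 -2.7 0 8.9 0 0.12 0"}}

```text
time_s: 39.0
position: [0.5565, -0.0957, 0.2525]
tool_rot: [[-0.943, 0.33, 0.053], [0.33, 0.944, -0.013], [-0.054, 0.005, -0.999]]
ft_force: [0.4, -0.5, -2.8]
grip_width: 0.0131
gripper_force: 70.1
```

```bash
python3 - <<'E'
from h import *
np.set_printoptions(precision=3,suppress=True)
s=env.observe();t=np.array(s["position"]);R=np.array(s["tool_rot"]);print(t,s["q"],s["grip_width"],s["ft_force"])
print("lip",t+R@[.072,0,.026],"tilt",np.degrees(np.arccos(-R[2,2])))
print(plan(t,R,t,Rdown(180+3.7)));print(plan(t,Rdown(180+3.7),[.4855,.4015,t[2]],Rdown(180+3.7)))
w=env.get_image("wrist");P,u,v=cloud(w)
for f in env.spot_point("nut1",w)[:6]: d=dmed(w,f["uv"]);print(f,px2w(w,f["uv"],depth=d) if d else 0)
cv2.imwrite("pics/post3.png",w["img"][:,:,::-1])
E
```

```text
[ 0.556 -0.096  0.253] [-21.993  19.995  68.856   0.426  88.071 -92.725] 0.013117715598306634 [ 0.447 -0.534 -2.827]
lip [ 0.49  -0.072  0.223] tilt 3.107946970562675
(array([0., 0., 0.]), array([-0.006,  0.054, -0.401]))
(array([ 38.76 , 500.786,   0.   ]), array([0., 0., 0.]))
{'uv': [328.2, 107.3], 'conf': 0.69} [ 0.485 -0.07   0.12 ]
{'uv': [319.5, 79.4], 'conf': 0.66} [ 0.464 -0.07   0.084]
{'uv': [335.7, 102.6], 'conf': 0.58} [ 0.484 -0.063  0.114]
```

Emit:
{"fn": "servo_tool", "kwargs": {"deltas": "0 0 0 0 0 0.053 0;0 0 0 0 0 0 -0.1;0 0 0 0 0 0 -0.1;0 0 0 0 0 0 -0.1;0 0 0 0 0 0 -0.1;0 2.4 12 0 0 0 0;0 2.4 24 0 0 0 0;0 2.4 30 0 0 0 0"}}

```text
time_s: 39.77
position: [0.5438, -0.0295, 0.2521]
tool_rot: [[-0.998, -0.06, 0.008], [-0.06, 0.998, 0.004], [-0.008, 0.003, -1.0]]
ft_force: [0.8, 0.4, -2.1]
grip_width: 0.0131
gripper_force: 70.0
```

Emit:
{"fn": "servo_tool", "kwargs": {"deltas": "0 2.4 30 0 0 0 0;0 2.4 30 0 0 0 0;0 2.4 30 0 0 0 0;0 2.4 30 0 0 0 0;0 2.4 30 0 0 0 0;0 2.4 30 0 0 0 0;0 2.4 30 0 0 0 0;0 2.4 30 0 0 0 0"}}

```text
time_s: 40.43
position: [0.5083, 0.2105, 0.2535]
tool_rot: [[-0.998, -0.062, 0.009], [-0.062, 0.998, 0.005], [-0.009, 0.004, -1.0]]
ft_force: [0.7, 0.6, -3.2]
grip_width: 0.0127
gripper_force: 70.0
```

Emit:
{"fn": "servo_tool", "kwargs": {"deltas": "0 2.4 30 0 0 0 0;0 2.4 30 0 0 0 0;0 2.4 30 0 0 0 0;0 2.4 30 0 0 0 0;0 2.4 30 0 0 0 0;0 0 25 0 0 0 0;0 0 12 0 0 0 0;0 0 7 0 0 0 0"}}

```text
time_s: 41.1
position: [0.4836, 0.4032, 0.2538]
tool_rot: [[-0.998, -0.065, 0.007], [-0.065, 0.998, 0.005], [-0.008, 0.005, -1.0]]
ft_force: [0.1, 0.1, -3.3]
grip_width: 0.0131
gripper_force: 70.2
```

```bash
python3 - <<'E'
from h import *
np.set_printoptions(precision=3,suppress=True)
s=env.observe();t=np.array(s["position"]);R=np.array(s["tool_rot"])
print(t,s["ft_force"],plan(t,R,t,Rdown(180+3.7))[1],plan(t,Rdown(183.7),[.4855,.4015,.040],Rdown(183.7))[0])
for b in bars(env.get_image("wrist")):print(b)
E
```

```text
[0.484 0.403 0.254] [ 0.062  0.11  -3.332] [0.005 0.008 0.001] [ -1.753  -1.78  213.849]
{'c': array([0.494, 0.217]), 'size': array([77.022, 13.974]), 'ang': np.float32(8.813703), 'G': array([0.486, 0.215]), 'z': array([0.099, 0.1  ]), 'n': 1618}
{'c': array([0.511, 0.31 ]), 'size': array([78.408, 13.378]), 'ang': np.float32(3.9172754), 'G': array([0.502, 0.31 ]), 'z': array([0.099, 0.1  ]), 'n': 1391}
```

View pics/post3.png

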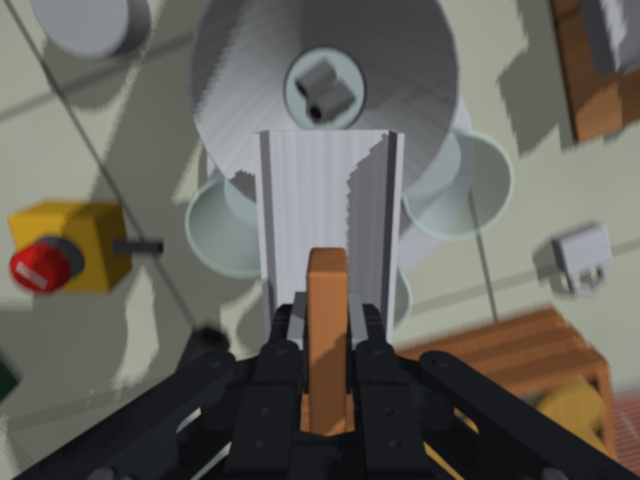

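Nuts are stacked in the jar at about (325,90), and none is in the visible part of the pan. Place scoop 3.

Emit:
{"fn": "servo_tool", "kwargs": {"deltas": "0 0 0 0 0.005 0.008 0;0 -1.7 -1.7 38 0 0 0;0 0 0 38 0 0 0;0 0 0 38 0 0 0;0 0 0 38 0 0 0;0 0 0 36 0 0 0;0 0 0 14 0 0 0;0 0 0 6 0 0 0"}}

```text
time_s: 41.82
position: [0.4852, 0.3977, 0.043]
tool_rot: [[-0.998, -0.063, -0.006], [-0.063, 0.998, -0.003], [0.006, -0.003, -1.0]]
ft_force: [0.4, -0.3, -2.9]
grip_width: 0.0125
gripper_force: 70.0
```

Emit:
{"fn": "servo_tool", "kwargs": {"deltas": "0 0 0 3 0 0 0;0 0 0 2 0 0 0;0 0 0 2 0 0 0;0 0 0 0 0 0 0;0 0 0 0 0 0 0"}}

```text
time_s: 42.23
position: [0.4869, 0.4002, 0.0405]
tool_rot: [[-0.998, -0.065, 0.002], [-0.065, 0.998, 0.001], [-0.002, 0.001, -1.0]]
ft_force: [-0.5, 0.1, 2.9]
grip_width: 0.0129
gripper_force: 71.1
```

Emit:
{"fn": "servo_tool", "kwargs": {"deltas": "0.6 0 0 0 0 0 0;0.6 0 0 0 0 0 0;0.6 0 0 0 0 0 0;0.6 0 0 0 0 0 0;0.6 0 0 0 0 0 0"}}

```text
time_s: 42.65
position: [0.4858, 0.3999, 0.0387]
tool_rot: [[-0.998, -0.065, -0.002], [-0.065, 0.998, -0.0], [0.002, -0.0, -1.0]]
ft_force: [-0.4, -0.2, -0.6]
grip_width: 0.0512
gripper_force: 0.0
```

Emit:
{"fn": "servo_tool", "kwargs": {"deltas": "0.6 0 0 -10 0 0 0;0.6 0 0 -30 0 0 0;0.6 0 0 -38 0 0 0;0.6 0 -10 -38 0 0 0;0.6 0 -30 -38 0 0 0;0.6 0 -30 -38 0 0 0;0.6 0 -25 -30 0 0 0;0.6 0 0 0 0 0 0"}}

```text
time_s: 43.32
position: [0.494, 0.311, 0.2578]
tool_rot: [[-0.998, -0.062, 0.01], [-0.062, 0.998, 0.003], [-0.01, 0.002, -1.0]]
ft_force: [1.1, -0.1, 0.8]
grip_width: 0.0512
gripper_force: 0.0
```

```bash
cat > insp.py <<'E'
from h import *
np.set_printoptions(precision=3,suppress=True)
s=env.observe();t=np.array(s["position"]);R=np.array(s["tool_rot"]);print(t)
S=[]
for c in ["wrist","top"]:
    p=env.get_image(c);P,u,v=cloud(p)
    B=bars(p) if c=="wrist" else B
    for b in B:
        a=np.radians(b["ang"]);d=np.array([np.cos(a),np.sin(a)]);n=np.array([-d[1],d[0]])
        q=P[:,:2]-b["G"];x=q@d;y=q@n;z=P[:,2]-.012
        m=(x>-.062)&(x<.052)&(abs(y)<.026)
        print(c,b["G"],b["ang"],b["z"],"floor pts",(m&(z<.008)).sum(),"nut-height pts",(m&(z>.012)&(z<.032)).sum())
    for f in env.spot_point("nut1",p)[:8]: d=dmed(p,f["uv"]);print(" ",round(f["conf"],2),np.round(f["uv"]),px2w(p,f["uv"],depth=d) if d else 0)
E
python3 insp.py
```

```text
[0.494 0.311 0.258]
wrist [0.492 0.217] 7.8648777 [0.099 0.1  ] floor pts 3689 nut-height pts 114
wrist [0.491 0.401] 3.4083853 [0.099 0.1  ] floor pts 3680 nut-height pts 129
wrist [0.508 0.309] 3.367688 [0.099 0.1  ] floor pts 3722 nut-height pts 203
top [0.492 0.217] 7.8648777 [0.099 0.1  ] floor pts 773 nut-height pts 27
top [0.491 0.401] 3.4083853 [0.099 0.1  ] floor pts 91 nut-height pts 9
top [0.508 0.309] 3.367688 [0.099 0.1  ] floor pts 760 nut-height pts 15
  0.61 [353. 265.] [ 0.47  -0.074  0.085]
  0.55 [348. 258.] [ 0.481 -0.063  0.112]
  0.43 [348. 257.] [ 0.484 -0.063  0.113]
```

```bash
python3 - <<'E'
from h import *
np.set_printoptions(precision=3,suppress=True)
B=None
for c in ["wrist","side","top"]:
    p=env.get_image(c);P,u,v=cloud(p)
    B=B or bars(p)
    for b in B:
        a=np.radians(b["ang"]);d=np.array([np.cos(a),np.sin(a)]);n=np.array([-d[1],d[0]])
        q=P[:,:2]-b["c"];x=q@d+.009;y=q@n;z=P[:,2]-.012
        m=(x>-.06)&(x<.05)&(abs(y)<.027)&(z<.05)
        h=np.histogram(z[m],[-.01,.008,.014,.019,.027,.035,.05])[0]
        k=m&(z>.019)&(z<.027)
        print(c,b["c"],h,np.percentile(np.c_[x,y][k],[5,50,95],axis=0).ravel() if k.sum() else "")
p=env.get_image("side");P,u,v=cloud(p);I=p["img"][v,u].astype(int)
red=(I[:,0]>100)&(I[:,1]<60)&(I[:,2]<60)&(P[:,2]>.07)&(np.hypot(P[:,0]-.535,P[:,1]+.387)<.08)
h=P[red];print("head z",np.percentile(h[:,2],[50,80,95]))
for n in ["nipple_tin","trimmer_handle","coupling_nut","reflector","padlock"]:
    pass
E
```

```text
wrist [0.495 0.217] [3846    0    0    0    0   23] 
wrist [0.5   0.401] [3663    0    0    0    0   37] 
wrist [0.511 0.309] [3964    0    0    0    0    0] 
side [0.495 0.217] [164   9   6   4   4  10] [-0.011  0.024 -0.005  0.025  0.032  0.026]
side [0.5   0.401] [69  8  4 13  6 15] [-0.047 -0.007  0.022  0.025  0.05   0.026]
side [0.511 0.309] [78  8  2  5  3 10] [-0.052 -0.014 -0.022  0.027  0.019  0.027]
top [0.495 0.217] [804   1   0   0   0   1] 
top [0.5   0.401] [93  0  0  0  0  0] 
top [0.511 0.309] [760   1   0   0   0   3] 
head z [0.1   0.102 0.104]
```

Scoops are all empty, and the stop is still latched (top at 0.100). Moving to the stop.

Emit:
{"fn": "servo_tool", "kwargs": {"deltas": "1 0 -15 0 0 0 0;1 0 -30 0 0 0 0;1 0 -36 0 0 0 0;1 0 -36 0 0 0 0;1 0 -36 0 0 0 0;1 0 -36 0 0 0 0;1 0 -36 0 0 0 0;1 0 -36 0 0 0 0"}}

```text
time_s: 44.38
position: [0.5087, 0.0518, 0.2498]
tool_rot: [[-0.998, -0.066, -0.002], [-0.066, 0.998, -0.0], [0.002, -0.0, -1.0]]
ft_force: [0.3, 0.9, -0.5]
grip_width: 0.0854
gripper_force: 0.0
```

Emit:
{"fn": "servo_tool", "kwargs": {"deltas": "1 0 -36 0 0 0 0;1 0 -36 0 0 0 0;1 0 -36 0 0 0 0;1 0 -36 0 0 0 0;1 0 -36 0 0 0 0;1 0 -36 0 0 0 0;1 0 -36 0 0 0 0;1 0 -36 0 0 0 0"}}

```text
time_s: 45.05
position: [0.5278, -0.2357, 0.2497]
tool_rot: [[-0.998, -0.066, -0.002], [-0.066, 0.998, 0.0], [0.002, 0.0, -1.0]]
ft_force: [0.6, -0.0, 0.3]
grip_width: 0.0854
gripper_force: 0.0
```

Emit:
{"fn": "servo_tool", "kwargs": {"deltas": "1 0 -36 0 0 0 0;1 0 -36 0 0 0 0;1 0 -36 10 0 0 0;1 0 -30 10 0 0 0;1 1 -12 10 0 0 0;1 0 0 10 0 0 0;1 0 0 0 0 0 0;1 0 0 0 0 0 0"}}

```text
time_s: 45.72
position: [0.5368, -0.3824, 0.2101]
tool_rot: [[-0.998, -0.067, -0.002], [-0.067, 0.998, 0.001], [0.002, 0.001, -1.0]]
ft_force: [0.3, 0.1, 0.4]
grip_width: 0.0851
gripper_force: 0.0
```

```bash
python3 - <<'E'
from h import *
np.set_printoptions(precision=3,suppress=True)
s=env.observe();t=np.array(s["position"]);R=np.array(s["tool_rot"]);print(t,s["q"],s["grip_width"])
for c in ["wrist","side"]:
    p=env.get_image(c);P,u,v=cloud(p);I=p["img"][v,u].astype(int);r=np.hypot(P[:,0]-.536,P[:,1]+.387)
    red=(I[:,0]>100)&(I[:,1]<60)&(I[:,2]<60)&(P[:,2]>.07)&(r<.08)
    h=P[red];k=h[h[:,2]>np.percentile(h[:,2],40)];print(c,np.percentile(h[:,2],[50,80,95]),(k.min(0)+k.max(0))/2,np.ptp(k,axis=0),circ(k[:, :2]) [0])
    dk=(I.max(1)<80)&(P[:,2]>.02)&(P[:,2]<.12)&(r>.05)&(r<.13)&(P[:,1]>-.36)
    print(" lever",dk.sum(),P[dk].min(0) if dk.sum() else 0,P[dk].max(0) if dk.sum() else 0)
print(plan(t,R,[.536,-.3875,.044],R))
E
```

```text
[ 0.537 -0.382  0.21 ] [ -45.706   33.079   53.716   -0.062   93.33  -139.543] 0.08505136757918176
wrist [0.099 0.1   0.1  ] [ 0.537 -0.388  0.1  ] [0.042 0.041 0.003] [ 0.537 -0.388]
 lever 892 [ 0.505 -0.348  0.021] [ 0.579 -0.297  0.053]
side [0.1   0.102 0.104] [ 0.535 -0.388  0.102] [0.047 0.046 0.007] [ 0.535 -0.39 ]
 lever 67 [ 0.551 -0.327  0.031] [ 0.576 -0.296  0.044]
(array([  0.744,  -5.247, 166.111]), array([0., 0., 0.]))
```

Emit:
{"fn": "servo_tool", "kwargs": {"deltas": "1 0.6 -5.6 30 0 0 0;1 0 0 36 0 0 0;1 0 0 36 0 0 0;1 0 0 32 0 0 0;1 0 0 18 0 0 0;1 0 0 9 0 0 0;1 0 0 5 0 0 0;1 0 0 0 0 0 0"}}

```text
time_s: 46.48
position: [0.5365, -0.3895, 0.045]
tool_rot: [[-0.998, -0.066, -0.001], [-0.066, 0.998, -0.001], [0.001, -0.001, -1.0]]
ft_force: [0.1, -0.6, 1.3]
grip_width: 0.0854
gripper_force: 0.0
```

Emit:
{"fn": "servo_tool", "kwargs": {"deltas": "0 0 0 0 0 0 0;0 0 0 0 0 0 0;0 0 0 0 0 0 0;0 0 0 0 0 0 0;0 0 0 0 0 0 0", "newtons": 40}}

```text
time_s: 46.9
position: [0.5364, -0.3884, 0.0454]
tool_rot: [[-0.998, -0.066, -0.001], [-0.066, 0.998, 0.001], [0.001, 0.001, -1.0]]
ft_force: [-0.9, 7.7, 3.9]
grip_width: 0.0484
gripper_force: 42.8
```

Emit:
{"fn": "servo_tool", "kwargs": {"deltas": "0 0 1 0 0 0 0.07;0 0 0 0 0 0 0.11;0 0 0 0 0 0 0.11;0 0 0 0 0 0 0.11;0 0 0 0 0 0 0.11;0 0 0 0 0 0 0.11;0 0 0 0 0 0 0.11;0 0 0 0 0 0 0.11"}}

```text
time_s: 47.57
position: [0.5364, -0.3871, 0.0454]
tool_rot: [[-0.712, 0.702, -0.001], [0.702, 0.712, 0.001], [0.002, 0.0, -1.0]]
ft_force: [1.4, 8.6, 4.9]
grip_width: 0.0488
gripper_force: 42.8
```

Emit:
{"fn": "servo_tool", "kwargs": {"deltas": "0 0 0 0 0 0 0.1;0 0 0 0 0 0 0.02;0 0 0 0 0 0 0;0 0 0 0 0 0 0;0 0 0 0 0 0 0"}}

```text
time_s: 47.98
position: [0.5365, -0.3869, 0.0453]
tool_rot: [[-0.627, 0.779, -0.001], [0.779, 0.627, 0.002], [0.002, 0.0, -1.0]]
ft_force: [1.9, 9.1, 4.7]
grip_width: 0.0484
gripper_force: 42.8
```

Emit:
{"fn": "servo_tool", "kwargs": {"deltas": "1 0 0 0 0 0 0;1 0 0 0 0 0 0;1 0 0 0 0 0 0;1 0 0 0 0 0 0;1 0 0 0 0 0 0;1 0 0 0 0 0 0"}}

```text
time_s: 48.48
position: [0.5359, -0.3889, 0.0444]
tool_rot: [[-0.626, 0.78, -0.002], [0.78, 0.626, -0.0], [0.001, -0.001, -1.0]]
ft_force: [0.7, -0.3, 0.9]
grip_width: 0.0854
gripper_force: 0.0
```

Emit:
{"fn": "servo_tool", "kwargs": {"deltas": "1 0 0 -10 0 0 0;1 0 0 -25 0 0 0;1 0 0 -38 0 0 0;1 0 0 -38 0 0 0;1 0 0 -38 0 0 0;1 0 0 -30 0 0 0;1 0 0 0 0 0 0;1 0 0 0 0 0 0"}}

```text
time_s: 49.15
position: [0.5366, -0.389, 0.226]
tool_rot: [[-0.626, 0.78, 0.002], [0.78, 0.626, -0.004], [-0.004, -0.001, -1.0]]
ft_force: [0.4, -0.7, -1.3]
grip_width: 0.0854
gripper_force: 0.0
```

```bash
python3 - <<'E'
from h import *
np.set_printoptions(precision=3,suppress=True)
print(env.observe()["position"])
for c in ["wrist","side"]:
    p=env.get_image(c);P,u,v=cloud(p);I=p["img"][v,u].astype(int);r=np.hypot(P[:,0]-.536,P[:,1]+.387)
    red=(I[:,0]>100)&(I[:,1]<60)&(I[:,2]<60)&(P[:,2]>.07)&(r<.08)
    print(c,np.percentile(P[red][:,2],[50,80,95]))
p=env.get_image("top")
for b in bars(p):print(b)
for f in env.spot_point("nut1",p)[:8]: d=dmed(p,f["uv"]);print(" ",round(f["conf"],2),np.round(f["uv"]),px2w(p,f["uv"],depth=d) if d else 0)
E
```

```text
[ 0.537 -0.389  0.226]
wrist [0.107 0.108 0.108]
side [0.108 0.11  0.112]
{'c': array([0.494, 0.401]), 'size': array([77.267, 15.14 ]), 'ang': np.float32(3.4575799), 'G': array([0.485, 0.4  ]), 'z': array([0.099, 0.101]), 'n': 259}
{'c': array([0.512, 0.309]), 'size': array([78.464, 16.34 ]), 'ang': np.float32(4.6009603), 'G': array([0.503, 0.308]), 'z': array([0.099, 0.102]), 'n': 253}
{'c': array([0.495, 0.216]), 'size': array([78.019, 14.203]), 'ang': np.float32(8.45525), 'G': array([0.486, 0.214]), 'z': array([0.099, 0.102]), 'n': 221}
```

The head is up (0.108), and the scoops stand on the board and are empty. Handing in.

```bash
python3 -c "
from rig import env
print(env.close_job())"
```

```text
the job is handed in; nothing more can be done
None
```

I handed the job in; no verdict came back. By my last camera and depth checks, the stop latched and popped back up, all three scoops stand empty on the board, and the nuts seen in the scoops went into the jar.

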